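# Bolt down the lathe tool rest and put its kit away

### The job

Fix the lathe's tool rest: run both brass nuts down clockwise by hand until they are finger-tight, and only then nip each of them up firmly with the wrench, not with the fingers. Then put the wrench away, upright and fully down in the two notches of the wooden rack, and stack all the loose coloured jaw cases squarely, one on another, on the dark grey case. Leave the turned spindle, the wax tin and the wooden bowl alone.

Things in the scene. Friction and masses are not known exactly. Their poses are not given: they have to be found in the camera images.
- lathe_rest: fixed black lathe-bed end 150 (x) x 240 (y) x 40 mm, grey foot plate 135 x 200 on it, top at 56 mm. Origin: centre of underside, x away from the robot. Nuts at x = 0, y = +70 (nut_a), -70 (nut_b); a post of radius 16 at x = 48, y = 0 is 101 mm high. At finger-tight the nuts' x points 0.3 rad anticlockwise of this x; red lines on the foot point the other way, where the wrench handle can point.
- nut_a: brass hex nut on the left (+y) stud, captive: turns about the vertical, does not rise or sink. 36 mm across flats, 30 mm high, with a stud end (22 mm wide) 4 mm out of its top; sits on a flange of radius 25 mm, underside 60 mm above the bench. Origin: centre of its underside. Its flats face its own +y and -y and every 60 degrees on; a red mark on top lies to its -x.
- nut_b: brass hex nut on the right (-y) stud, captive: turns about the vertical, does not rise or sink. 36 mm across flats, 30 mm high, with a stud end (22 mm wide) 4 mm out of its top; sits on a flange of radius 25 mm, underside 60 mm above the bench. Origin: centre of its underside. Its flats face its own +y and -y and every 60 degrees on; a red mark on top lies to its -x.
- nut_a_run (a joint): how far the left nut has been run down by hand, rad: starts at 0 to 0.7, grows as it turns clockwise seen from above, finger-tight at a hard stop at 2.4 (2.28 will do), where the red mark on the nut meets the red line on the grey foot. Turns against light friction (0.25 N m), stays where it is left.
- nut_b_run (a joint): how far the right nut has been run down by hand, rad: starts at 0 to 0.7, grows as it turns clockwise seen from above, finger-tight at a hard stop at 2.4 (2.28 will do), where the red mark on the nut meets the red line on the grey foot. Turns against light friction (0.25 N m), stays where it is left.
- nut_a_nip (a joint): how far the left nut has been nipped up past finger-tight, rad: starts at 0, grows clockwise, hard stop at 0.6; moves only once run is at its stop, resisting with 0.8 N m (6.5 N at the wrench handle). Tight from 0.35. Nut yaw = lathe_rest yaw + 2.7 - run - nip.
- nut_b_nip (a joint): how far the right nut has been nipped up past finger-tight, rad: starts at 0, grows clockwise, hard stop at 0.6; moves only once run is at its stop, resisting with 0.8 N m (6.5 N at the wrench handle). Tight from 0.35. Nut yaw = lathe_rest yaw + 2.7 - run - nip.
- wrench: open-ended wrench, 245 mm, about 0.45 kg. Blue handle: upright blade 10 (y) x 26 (z) mm, x = -90 to 85. Steel head flat, 12 mm thick, 80 wide, jaws open to +x, 39.5 apart, from x = 102 to 139, flared to 151; jaw centre (goes on the nut axis, slid on level) at x = 125; 0.17 rad slack. Origin: middle of handle, on the flat underside it lies on; mass centre 20 mm ahead (+x).
- rack: fixed wooden rack, base 170 (x) x 70 (y) x 12 mm, with two pairs of cheeks (x = 37.5 to 72.5 and -72.5 to -37.5, tops at 45 mm) making a slot along x, open above, 15 mm wide, floor at 12 mm; 75 mm gap between the pairs for fingers. The wrench handle goes in on edge, underside on the floor, middle within 30 mm of the rack's, head at either end. Origin: centre of underside.
- case_base: dark grey closed plastic case, 84 (x) x 54 (y) x 28 (z) mm, 0.6 kg, loose: the bottom of the column. Origin at the centre of its underside, x along the long side.
- case_1: orange closed plastic jaw-set case, a solid box 84 (x) x 54 (y) x 28 (z) mm, about 0.25 kg; may be absent. Origin at the centre of its underside, x along the long side, z up. Lies flat on the bench.
- case_2: blue closed plastic jaw-set case, a solid box 84 (x) x 54 (y) x 28 (z) mm, about 0.25 kg; may be absent. Origin at the centre of its underside, x along the long side, z up. Lies flat on the bench.
- case_3: green closed plastic jaw-set case, a solid box 84 (x) x 54 (y) x 28 (z) mm, about 0.25 kg; may be absent. Origin at the centre of its underside, x along the long side, z up. Lies flat on the bench.
- spindle: turned pale wood spindle, 130 mm tall, 60 mm across the foot, standing; leave alone. Origin at the centre of its underside.
- wax_tin: round tin, 80 mm across, 60 mm high; leave alone. Origin at the centre of its underside.
- bowl: wooden bowl, 90 mm across, 45 mm high; leave alone. Origin at the centre of its underside.
Things that resemble listed ones, but are neither listed nor needed, are in the scene too. There is more than one size of the case_3; the job needs the largest.

How it is judged:
By the outcome, as a careful person would: the job done as asked, in the order asked, and still so for the second after the job is handed in, with the robot touching nothing.
Of case_1, case_2, case_3 only 1 to 3 are there at a start; the rules pass over those that are not, and their reading is None.
At some moment in a run one of case_1, case_2, case_3 may be knocked a few centimetres aside while the robot is not near it.
It also fails if it takes over 210 s, if anything falls off the work surface, if the arm or the gripper's body presses on something with over 40 N, if the wrist force passes 120 N, or if a joint passes its speed limit or range.

### The arm

A 7-joint arm with a two-finger parallel gripper is mounted at the origin on the work surface. World frame = base frame: x ahead of the robot, y to its left, z up, the work surface at z = 0. Lengths are in m, angles in degrees, forces in N, time in s.
With the tool pointing down it reaches from about 0.35 to 0.9 m from the base axis. Payload 19.9 kg.
Tool frame: the origin (TCP) lies at the centre of the arm's flange, where the gripper is bolted on; the fingertips stand 173 mm ahead of it and the grasp point (between the pads) lies 155 mm ahead of it (ctrl.grip_depth is the distance from the TCP to the grasp point, in m); z points along the fingers, y is the line along which they close (so a half turn about z gives the same grasp; the last joint's range is limited). The gripper opens to 85 mm and grips with 20 to 120 N. Pads are 22 mm wide; open, the fingers measure 114 mm over their backs; the gripper's body (76 mm by 85 mm) begins 54 mm behind the grasp point. The pads swing forward as they close: fully open they stand 13 mm farther back than shut.
Start: joints at [-72.966, 23.915, -0.59, 92.452, 0.269, 63.638, -3.037], TCP at [0.208, 0.589, 0.405] pointing down, gripper open.
Joint ranges: [-161.28, 161.28], [-22.2, 115.67], [-73.04, 71.86], [3.21, 147.25], [-68.34, 248.33], [10.77, 114.83], [-161.83, 161.83]. Speed limits (degrees/s): [108.29, 108.29, 136.94, 136.94, 172.46, 172.46, 172.46].

### API

Orientations are given as a 3x3 rotation matrix whose columns are the frame's x, y, z axes.
In Python, from plant import ctrl, optics, cut_out, tip_of gives the robot as it stands. The module is installed in compiled form; this text tells all that it offers.
- The arm moves only by the tool arm_command, never from a script. Its argument "rows" is a list of rows, each an object with "linear": the shift along the tool's x, y, z as a fraction of full scale, a list of three; "twist": the turn about the tool's z as a fraction of full scale. A call has 1 to 10 rows; each row is the pose to reach, as a shift and turn from the pose commanded when the call began, along the tool's axes at that moment, turning the shorter way round; what a row does not reach only later rows make up. Full scale, the value 1, is 75 cm for a shift and pi rad for a turn. A row lasts 1/12 s, in which the tool goes at most 41.7 mm and 7.16 degrees, less where a joint would pass 70% of its speed; a pose out of reach is approached as far as the arm can. A call with a number of a shift or a turn outside -1 to 1 is refused whole. A call with a gripper value outside its range is refused whole. "fingers" is the opening, from -1 (shut) to 1 (fully open), set as the call begins (left out, the last holds). The fingers move at their own pace and stop on an object; "grip_force" is the grip in N (left out, the last holds). Time passes only in rows, so rows that repeat a pose let the fingers close. It gives the time, the measured TCP pose, the force, the opening and the grip force at its end, in the units of the state.
- ctrl.sense(): the state, without advancing time (a new reading comes with each control period).
- optics.grab_frame(name): name is "side" or "top"; returns (picture, depth): 420x560x3 uint8, blue, green, red; 420x560 float32, m along the optical axis (not along the pixel's ray), 0 where there is no reading.
- optics.camera_info(name): a dict with "mtx" (3x3 intrinsics, pixels), "dist_coeffs" ([k1, k2, p1, p2, k3] as OpenCV has them; the pictures are not rectified), "rvec" (rotation vector, rad) and "tvec" (3), from world to camera coordinates, as OpenCV has them. Camera axes: x right, y down, z forward; pixel columns grow to the right and rows downward; lengths in m; the calibration is good to about 2 mm. A picture is of the moment at which its call begins. camera_info takes no time and is no camera call.
- ctrl.job_done(): hands the job in; it is judged then, once.
Trained networks look in the newest picture that a camera, given by its name, has taken for a name from the list of things; names that differ only in an ending like _2 or _b are one class to them, and where a whole thing is asked for, a point or a joint stands for the part that bears it (a point fixed in the world has none). Each returns a list of dicts, best first, with "confidence" (0 to 1); they miss things now and then, are a little off and sometimes report something else, mostly with a low value. They report only what shows in the picture. A call takes as long as a camera call. They do not tell look-alikes from the thing itself.
- cut_out(label, camera): "mask" (420x560 bool, what is visible of it) and "at" ([column, row] in pixels, amid what is visible of it).
- tip_of(label, camera): "at" ([column, row] in pixels: a listed point, or the origin of a listed thing).
The state is a dict: "time": time; "q": joint angles; "qd": joint speeds; "joint_torque": joint torques, N m; "position": TCP position; "eef_rot": TCP orientation; "ft_force": force on the tool from outside, world axes, zero at the start; "wrist_torque": the same for the moment, N m; "finger_gap": finger opening in m; "grasp_force": force on a finger pad.
Only numpy, scipy, OpenCV 4.12 (cv2) and the standard library are available. Lean on these libraries where they do the work, as an engineer would, in place of code of your own. Each camera call takes 0.05 s, during which the arm holds its last target. There are 200 camera calls.

## Working session

There is one attempt and no reset: what is moved stays moved. The work goes in short steps, Python scripts to look and compute and a tool call to move; the robot and the scene stay as the last step left them, time stands still between calls to the robot, and variables do not carry over. Pictures are saved under pics/ and viewed, at most 16 in all, crops included, and the job is handed in when it is done.

Besides the shell and the picture viewer there is one more tool, called as name([rows], argument=value, ...), one row to a line, values as JSON. arm_command: Moves the arm, as the interface text tells. Shift numbers are shares of 75 cm and turn numbers shares of pi rad, none past 1 either way. Its arguments: {"type":"object","properties":{"rows":{"type":"array"},"fingers":{"type":"number"},"grip_force":{"type":"number"}},"required":["rows"]}

```bash
mkdir -p pics
cat > h.py <<'E'
import numpy as np, cv2, json
from plant import ctrl, optics, cut_out, tip_of
def cam(n):
    c=optics.camera_info(n); R,_=cv2.Rodrigues(np.array(c["rvec"],float)); return np.array(c["mtx"],float),np.array(c["dist_coeffs"],float),R,np.array(c["tvec"],float).ravel()
def rays(n,px):
    K,d,R,t=cam(n); u=cv2.undistortPoints(np.array(px,float).reshape(-1,1,2),K,d).reshape(-1,2)
    return u,R,t
def atz(n,px,z):
    u,R,t=rays(n,px); o=-R.T@t; v=np.c_[u,np.ones(len(u))]@R
    return o+v*((z-o[2])/v[:,2])[:,None]
def cloud(n,dep):
    H,W=dep.shape; g=np.stack(np.meshgrid(np.arange(W),np.arange(H)),-1).reshape(-1,2)
    u,R,t=rays(n,g); z=dep.reshape(-1,1); p=np.c_[u*z,z]; P=(p-t)@R
    P[z[:,0]==0]=np.nan
    return P.reshape(H,W,3)
def proj(n,P):
    K,d,R,t=cam(n); return cv2.projectPoints(np.array(P,float).reshape(-1,1,3),cv2.Rodrigues(R)[0],t,K,d)[0].reshape(-1,2)
def st():
    s=ctrl.sense(); p=np.array(s["position"]); R=np.array(s["eef_rot"])
    print("t %.2f"%s["time"],"pos",p.round(4),"yaw_y %.1f"%np.degrees(np.arctan2(R[1,1],R[0,1])),"z",R[:,2].round(3),"F",np.round(s["ft_force"],1),"T",np.round(s["wrist_torque"],2),"gap %.4f"%s["finger_gap"],"gf",s["grasp_force"],"q",np.round(s["q"],0))
    return s,p,R
E
python3 - <<'E'
from h import *
s,p,R=st(); print(R.round(3))
for n in("top","side"):
    im,d=optics.grab_frame(n); cv2.imwrite(f"pics/{n}0.png",im); np.save(f"{n}0.npy",d)
    K,_,Rc,t=cam(n); print(n,(-Rc.T@t).round(3),Rc[2].round(3),K[0,0])
E
```

```text
t 0.00 pos [0.2077 0.5893 0.4041] yaw_y 70.6 z [-0.    -0.001 -1.   ] F [-0.4 -0.3 -0.6] T [-0.01  0.04 -0.03] gap 0.0852 gf 0.0 q [-73.  24.  -1.  92.   0.  64.  -3.]
[[-0.943  0.332 -0.   ]
 [ 0.332  0.943 -0.001]
 [-0.    -0.001 -1.   ]]
top [0.503 0.036 1.212] [ 0.11  -0.012 -0.994] 416.7446557897228
side [0.585 1.189 1.15 ] [ 0.017 -0.731 -0.682] 531.8056624719495
```

View pics/top0.png

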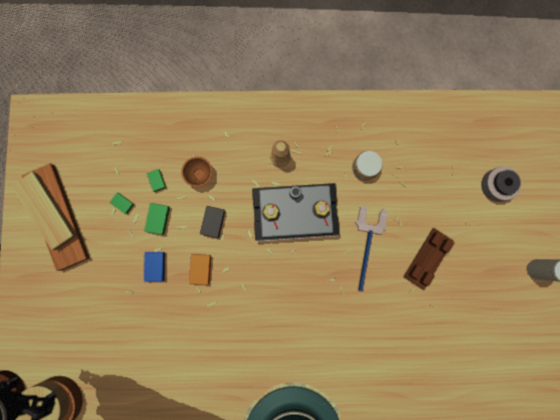

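View pics/side0.png

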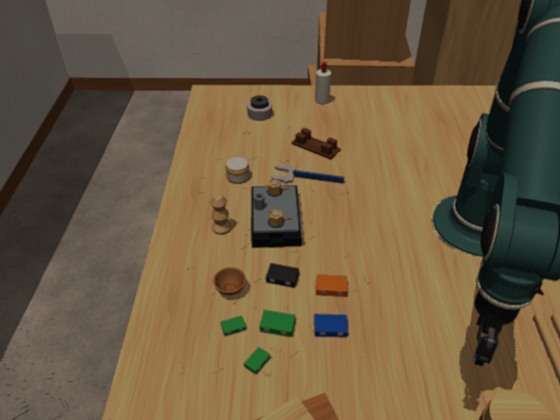

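```bash
cat >> h.py <<'E'
from scipy.optimize import minimize
def box(x0,x1,y0,y1,z0,z1): return np.array([[x,y,z] for x in(x0,x1) for y in(y0,y1) for z in(z0,z1)],float)
CASE=[box(-.042,.042,-.027,.027,0,.028)]
BED=[box(-.075,.075,-.12,.12,0,.04)]
WR=[box(-.09,.085,-.005,.005,0,.026)]
RACK=[box(-.085,.085,-.035,.035,0,.012)]+[box(a,b,c,d,.012,.045) for a,b in((.0375,.0725),(-.0725,-.0375)) for c,d in((.0075,.035),(-.035,-.0075))]
def place(parts,x,y,th,z=0):
    c,s=np.cos(th),np.sin(th); R=np.array([[c,-s,0],[s,c,0],[0,0,1]]); return [q@R.T+[x,y,z] for q in parts]
def sil(n,parts,sh,S=4):
    m=np.zeros((sh[0]*S,sh[1]*S),np.uint8)
    for q in parts:
        h=cv2.convexHull(((proj(n,q)+.5)*S).astype(np.float32)); cv2.fillConvexPoly(m,np.round(h*16).astype(np.int32),255,shift=4)
    return cv2.resize(m,(sh[1],sh[0]),interpolation=cv2.INTER_AREA)/255.
def fit(parts,masks,x0,z=0,yaw0s=None):
    def cost(v):
        c=0
        for n,m in masks.items():
            s=sil(n,place(parts,v[0],v[1],v[2],z),m.shape); c+=1-np.minimum(s,m).sum()/np.maximum(s,m).sum()
        return c
    best=None
    for th in (yaw0s if yaw0s is not None else [x0[2]]):
        x=np.array([x0[0],x0[1],th]); 
        r=minimize(cost,x,method="Nelder-Mead",options=dict(initial_simplex=x+np.array([[0,0,0],[.01,0,0],[0,.01,0],[0,0,.2]]),xatol=1e-4,fatol=1e-4,maxfev=150))
        if best is None or r.fun<best.fun: best=r
    return best.x,best.fun
E
python3 - <<'E'
from h import *
D={}
for n in("top","side"):
    im,d=optics.grab_frame(n); D[n]=cloud(n,d); np.save(f"{n}P.npy",D[n])
    for l in("case_1","case_2","case_3","case_base","lathe_rest","wrench","rack","nut_a","spindle","bowl","wax_tin"):
        for i,r in enumerate(cut_out(l,n)):
            m=r["mask"]; P=D[n][m]; 
            print(n,l,i,"%.2f"%r["confidence"],np.round(r["at"],1),m.sum(),np.nanmedian(P,0).round(3),np.nanpercentile(P[:,2],[5,95]).round(3))
            np.save(f"m_{n}_{l}_{i}.npy",m)
E
```

```text
top case_1 0 0.84 [155.8 269.4] 615 [0.472 0.383 0.028] [0.009 0.032]
top case_1 1 0.79 [155.5 219.6] 616 [0.605 0.378 0.028] [0.011 0.031]
top case_1 2 0.74 [123.3 205.8] 287 [0.653 0.482 0.019] [0.008 0.023]
top case_1 3 0.59 [200.4 269.8] 657 [0.463 0.255 0.028] [0.002 0.032]
top case_1 4 0.54 [154.7 176.5] 297 [0.719 0.387 0.019] [0.005 0.023]
top case_2 0 0.84 [155.8 269.4] 615 [0.472 0.383 0.028] [0.009 0.032]
top case_2 1 0.79 [155.5 219.6] 616 [0.605 0.378 0.028] [0.011 0.031]
top case_2 2 0.74 [123.3 205.8] 287 [0.653 0.482 0.019] [0.008 0.023]
top case_2 3 0.59 [200.4 269.8] 657 [0.463 0.255 0.028] [0.002 0.032]
top case_2 4 0.54 [154.7 176.5] 297 [0.719 0.387 0.019] [0.005 0.023]
top case_3 0 0.84 [155.8 269.4] 615 [0.472 0.383 0.028] [0.009 0.032]
top case_3 1 0.79 [155.5 219.6] 616 [0.605 0.378 0.028] [0.011 0.031]
top case_3 2 0.74 [123.3 205.8] 287 [0.653 0.482 0.019] [0.008 0.023]
top case_3 3 0.59 [200.4 269.8] 657 [0.463 0.255 0.028] [0.002 0.032]
top case_3 4 0.54 [154.7 176.5] 297 [0.719 0.387 0.019] [0.005 0.023]
top case_base 0 0.66 [211.8 223.6] 579 [0.595 0.22
[... 1761 characters left out ...]
 [272.8 216.4] 3077 [0.623 0.037 0.055] [0.014 0.091]
side wrench 0 0.59 [302.6 174.1] 606 [ 0.538 -0.212  0.013] [0.002 0.026]
side rack 0 0.68 [273.3 217.3] 3065 [0.625 0.037 0.055] [0.015 0.091]
side rack 1 0.66 [317.6 144.5] 778 [ 0.488 -0.386  0.015] [0.003 0.045]
side nut_a 0 0.65 [277.8 219.3] 123 [0.622 0.069 0.082] [0.064 0.092]
side nut_a 1 0.58 [272.8 188.1] 112 [ 0.628 -0.07   0.076] [0.061 0.092]
side spindle 0 0.93 [223.7 216.4] 611 [0.788 0.042 0.067] [0.009 0.128]
side spindle 1 0.19 [281.1 274.2] 581 [0.603 0.236 0.027] [0.009 0.031]
side bowl 0 0.75 [227.3 278.8] 711 [0.746 0.252 0.029] [0.007 0.046]
side wax_tin 0 0.56 [238.1 171.8] 553 [ 0.757 -0.2    0.051] [0.009 0.063]
```

```bash
cat >> h.py <<'E'
def cmask(im,kind,c,r=45):
    h=cv2.cvtColor(im,cv2.COLOR_BGR2HSV).astype(int); H,S,V=h[...,0],h[...,1],h[...,2]
    m={"orange":(H<14)&(S>190)&(V>120),"blue":(H>100)&(H<130)&(S>110),"green":(H>45)&(H<85)&(S>120),"dark":(V<75)&(S<130),"bed":(V<150)&(S<90),"rack":(V<110)&(S>90)&((H<16)|(H>170))}[kind]
    yy,xx=np.mgrid[:420,:560]; m&=(np.hypot(xx-c[0],yy-c[1])<r)
    m=cv2.morphologyEx(m.astype(np.uint8),cv2.MORPH_CLOSE,np.ones((3,3)) if kind!="bed" else np.ones((9,9)))
    k,l,s,_=cv2.connectedComponentsWithStats(m)
    return (l==1+np.argmax(s[1:,4])).astype(float) if k>1 else m.astype(float)
def find(kind,parts,x0,ims,yaw0s=None,r=45,z=0,zc=.02):
    ms={n:cmask(im,kind,proj(n,[[x0[0],x0[1],z+zc]])[0],r) for n,im in ims.items()}
    v,f=fit(parts,ms,x0,z,yaw0s); v[2]=(v[2]+np.pi)%(2*np.pi)-np.pi
    return v,f,ms
E
python3 - <<'E'
from h import *
ims={n:cv2.imread(f"pics/{n}0.png") for n in("top","side")}
Y=np.radians([-30,0,30]); Y4=np.radians([-60,-30,0,30,60,90])
ov={n:ims[n].copy() for n in ims}
for nm,k,p,x0,ys,r in [("orange","orange",CASE,[.465,.26,0],Y,28),("blue","blue",CASE,[.475,.39,0],Y,28),("green","green",CASE,[.61,.39,0],Y,28),("base","dark",CASE,[.6,.23,0],Y,24),("bed","bed",BED,[.62,-.015,0],Y+1e-3,75),("wrench","blue",WR,[.52,-.21,-.2],Y,60),("rack","rack",RACK,[.485,-.39,-.5],Y4,50)]:
    for cams in (("top","side"),("top",),("side",)):
        v,f,ms=find(k,p,x0,{n:ims[n] for n in cams},ys,r); 
        print(nm,cams,v[:2].round(4),np.degrees(v[2]).round(1),"cost %.3f"%f,{n:int(m.sum()) for n,m in ms.items()})
        if len(cams)==2:
            for n in ims:
                for q in place(p,*v): cv2.polylines(ov[n],[cv2.convexHull(proj(n,q).astype(np.float32)).astype(int)],True,(255,0,255),1)
a=cv2.resize(ov["top"][150:300,110:460],None,fx=2.2,fy=2.2,interpolation=cv2.INTER_CUBIC); b=cv2.resize(ov["side"][130:345,195:395],None,fx=1.2,fy=1.2)
c=np.zeros((600,780,3),np.uint8); c[:330,:770]=a; c[335:335+258,:240]=b
t=ims["top"][178:245,245:350]; t=cv2.resize(t,None,fx=3.8,fy=3.8,interpolation=cv2.INTER_CUBIC); c[335:335+t.shape[0],260:260+t.shape[1]]=t
cv2.imwrite("pics/ov.png",c)
for n in ims:
    h=cv2.cvtColor(ims[n],cv2.COLOR_BGR2HSV).astype(int); m=((h[...,0]<8)|(h[...,0]>172))&(h[...,1]>130)&(h[...,2]>110)
    k,l,s,cc=cv2.connectedComponentsWithStats(m.astype(np.uint8))
    for i in range(1,k):
        w=cc[i]; q=atz(n,[w],.058)[0]
        if s[i,4]>=2 and .5<q[0]<.75 and -.15<q[1]<.13: print(n,s[i,4],w.round(1),q.round(3),atz(n,[w],.09)[0].round(3))
E
```

```text
orange ('top', 'side') [0.4633 0.239 ] -4.7 cost 1.341 {'top': 8, 'side': 441}
orange ('top',) [0.4939 0.2166] 14.4 cost 0.987 {'top': 8}
orange ('side',) [0.4646 0.2388] -4.7 cost 0.353 {'side': 441}
blue ('top', 'side') [0.4733 0.385 ] -1.6 cost 0.433 {'top': 535, 'side': 627}
blue ('top',) [0.4722 0.3869] 1.1 cost 0.191 {'top': 535}
blue ('side',) [0.4751 0.387 ] -5.3 cost 0.235 {'side': 627}Traceback (most recent call last):
  File "<stdin>", line 7, in <module>
  File "h.py", line 56, in find
    v,f=fit(parts,ms,x0,z,yaw0s); v[2]=(v[2]+np.pi)%(2*np.pi)-np.pi
        ~~~^^^^^^^^^^^^^^^^^^^^^
  File "h.py", line 44, in fit
    r=minimize(cost,x,method="Nelder-Mead",options=dict(initial_simplex=x+np.array([[0,0,0],[.01,0,0],[0,.01,0],[0,0,.2]]),xatol=1e-4,fatol=1e-4,maxfev=150))
    res = _minimize_neldermead(fun, x0, args, callback, bounds=bounds,
                               **options)
    fxcc = func(xcc)
    fx = function(np.copy(x), *(wrapper_args + args))
  File "h.py", line 39, in cost
    s=sil(n,place(parts,v[0],v[1],v[2],z),m.shape); c+=1-np.minimum(s,m).sum()/np.maximum(s,m).sum()
  File "h.py", line 33, in sil
    h=cv2.convexHull(((proj(n,q)+.5)*S).astype(np.float32)); cv2.fillConvexPoly(m,np.round(h*16).astype(np.int32),255,shift=4)
                       ~~~~^^^^^
  File "h.py", line 17, in proj
    K,d,R,t=cam(n); return cv2.projectPoints(np.array(P,float).reshape(-1,1,3),cv2.Rodrigues(R)[0],t,K,d)[0].reshape(-1,2)
            ~~~^^^
  File "h.py", line 4, in cam
    c=optics.camera_info(n); R,_=cv2.Rodrigues(np.array(c["rvec"],float)); return np.array(c["mtx"],float),np.array(c["dist_coeffs"],float),R,np.array(c["tvec"],float).ravel()
ValueError: time passes only in moves, steps and waits
```

```bash
python3 - <<'E'
s=open('h.py').read()
s=s.replace('def cam(n):\n','import functools,os,pickle\n@functools.lru_cache(None)\ndef cam(n):\n    f=f"cam_{n}.pkl"\n    if os.path.exists(f): return pickle.load(open(f,"rb"))\n    r=_cam(n); pickle.dump(r,open(f,"wb")); return r\ndef _cam(n):\n',1)
s+='''
def dmask(P,x0,z0,z1,r):
    m=(np.nan_to_num(P[...,2],nan=-1)>z0)&(P[...,2]<z1)&(np.hypot(P[...,0]-x0[0],P[...,1]-x0[1])<r)
    m=cv2.morphologyEx(m.astype(np.uint8),cv2.MORPH_CLOSE,np.ones((3,3))); m=cv2.morphologyEx(m,cv2.MORPH_OPEN,np.ones((2,2)))
    k,l,s,_=cv2.connectedComponentsWithStats(m); return (l==1+np.argmax(s[1:,4])).astype(float)
def dfind(parts,Ps,x0,z0,z1,r,ys=None,pz=0):
    pp=[np.c_[q[:,:2],np.maximum(q[:,2],min(z0-pz,q[:,2].max()))] for q in parts]
    ms={n:dmask(P,x0,z0,z1,r) for n,P in Ps.items()}
    v,f=fit(pp,ms,x0,pz,ys); return v,f,ms
'''
open('h.py','w').write(s)
E
cat > meas.py <<'E'
from h import *
ims={n:cv2.imread(f"pics/{n}0.png") for n in("top","side")}
Ps={n:cloud(n,np.load(f"{n}0.npy")) for n in ims}
Y=np.radians([-25,0,25]); Y4=np.radians([-60,-30,0,30,60,90])
ov={n:ims[n].copy() for n in ims}
for nm,p,x0,ys,z0,z1,r in [("orange",CASE,[.465,.26,0],Y,.008,.04,.062),("blue",CASE,[.475,.39,0],Y,.008,.04,.062),("green",CASE,[.61,.39,0],Y,.008,.04,.062),("base",CASE,[.6,.23,0],Y,.008,.04,.06),("bed",BED,[.62,-.015,0],Y,.01,.046,.17),("wrench",WR,[.52,-.21,-.2],Y,.016,.04,.15),("rack",RACK,[.485,-.39,-.5],Y4,.007,.06,.15)]:
    for cams in (("top","side"),("top",),("side",)):
        v,f,ms=dfind(p,{n:Ps[n] for n in cams},x0,z0,z1 if nm!="bed" else .2,r,ys) 
        print(nm,cams,v[:2].round(4),np.degrees(v[2]).round(1),"cost %.3f"%f,{n:int(m.sum()) for n,m in ms.items()})
        if len(cams)==2:
            for n in ims:
                for q in place(p,*v): cv2.polylines(ov[n],[cv2.convexHull(proj(n,q).astype(np.float32)).astype(int)],True,(255,0,255),1)
a=cv2.resize(ov["top"][150:300,110:460],None,fx=2.2,fy=2.2,interpolation=cv2.INTER_CUBIC); b=cv2.resize(ov["side"][130:345,195:395],None,fx=1.2,fy=1.2)
c=np.zeros((600,780,3),np.uint8); c[:330,:770]=a; c[335:335+258,:240]=b
t=ims["top"][178:245,245:350]; t=cv2.resize(t,None,fx=3.8,fy=3.8,interpolation=cv2.INTER_CUBIC); c[335:335+t.shape[0],260:260+t.shape[1]]=t
cv2.imwrite("pics/ov.png",c)
for n in ims:
    h=cv2.cvtColor(ims[n],cv2.COLOR_BGR2HSV).astype(int); m=((h[...,0]<8)|(h[...,0]>172))&(h[...,1]>120)&(h[...,2]>90)
    k,l,s,cc=cv2.connectedComponentsWithStats(m.astype(np.uint8))
    for i in range(1,k):
        w=cc[i]; q=atz(n,[w],.058)[0]
        if s[i,4]>=2 and .5<q[0]<.75 and -.15<q[1]<.13: print(n,s[i],w.round(1),q.round(3),atz(n,[w],.09)[0].round(3))
E
python3 meas.py
```

```text
orange ('top', 'side') [0.4602 0.2545] -3.4 cost 0.335 {'top': 617, 'side': 621}
orange ('top',) [0.4594 0.2537] -3.1 cost 0.040 {'top': 617}
orange ('side',) [0.4651 0.263 ] -4.7 cost 0.047 {'side': 621}
blue ('top', 'side') [0.4708 0.3855] -2.0 cost 0.334 {'top': 598, 'side': 758}
blue ('top',) [0.4679 0.3837] -0.2 cost 0.068 {'top': 598}
blue ('side',) [0.4724 0.3937] 0.4 cost 0.044 {'side': 758}
green ('top', 'side') [0.6064 0.3815] -12.8 cost 0.327 {'top': 613, 'side': 735}
green ('top',) [0.6042 0.3792] -11.0 cost 0.044 {'top': 613}
green ('side',) [0.6094 0.3876] -11.0 cost 0.048 {'side': 735}
base ('top', 'side') [0.5945 0.2198] -13.0 cost 0.321 {'top': 586, 'side': 597}
base ('top',) [0.5935 0.2186] -13.1 cost 0.044 {'top': 586}
base ('side',) [0.5984 0.2282] -12.8 cost 0.056 {'side': 597}
bed ('top', 'side') [ 0.6203 -0.0179] 2.1 cost 0.134 {'top': 4488, 'side': 3026}
bed ('top',) [ 0.6181 -0.0198] 3.2 cost 0.019 {'top': 4488}
bed ('side',) [ 0.622  -0.0098] 3.1 cost 0.036 {'side': 3026}
wrench ('top', 'side') [ 0.4812 -0.2191] -11.7 cost 0.838 {'top': 262, 'side': 225}
wrench ('top',) [ 0.4808 -0.2193] -11.7 cost 0.121 {'top': 262}
wrench ('side',) [ 0.4863 -0.2071] -11.8 cost 0.127 {'side': 225}
rack ('top', 'side') [ 0.4836 -0.3974] 146.3 cost 0.328 {'top': 1492, 'side': 748}
rack ('top',) [ 0.4801 -0.4032] -34.0 cost 0.072 {'top': 1492}
rack ('side',) [ 0.487  -0.3903] -33.1 cost 0.090 {'side': 748}
top [326 203   2   1   2] [326.5 203. ] [ 0.642 -0.104  0.058] [ 0.638 -0.1    0.09 ]
top [324 219   4   6  10] [325.7 221.6] [ 0.589 -0.1    0.058] [ 0.587 -0.096  0.09 ]
top [274 222   4   6  10] [275.3 224.4] [0.583 0.04  0.058] [0.581 0.04  0.09 ]
side [284 188   4   2   5] [285.4 188.4] [ 0.593 -0.095  0.058] [ 0.593 -0.058  0.09 ]
side [285 218   6   3   8] [287.4 218.9] [0.586 0.045 0.058] [0.586 0.078 0.09 ]
```

View pics/ov.png

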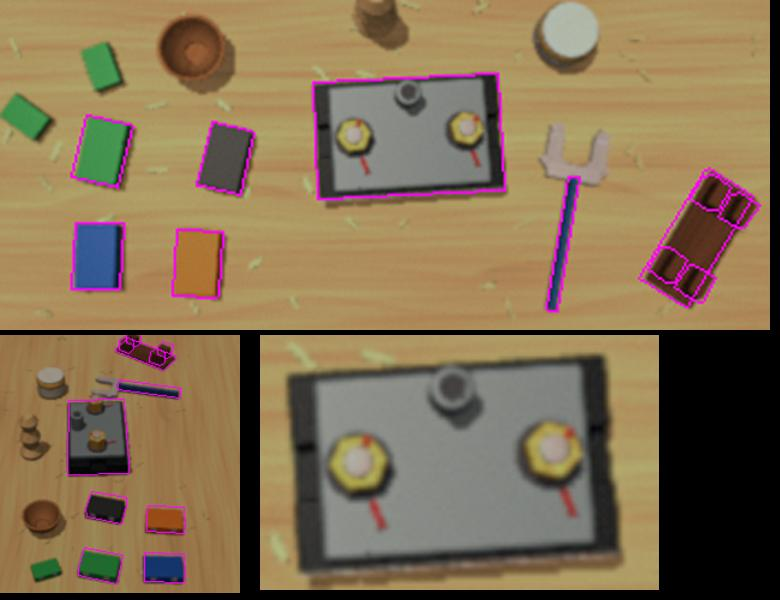

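Run:
```python
from h import *
s,p,R=st()
for n in("top","side"):
    P=cloud(n,np.load(f"{n}0.npy")); 
    for c in [(.54,.15),(.45,.1),(.7,.15),(.4,-.15),(.65,-.3)]:
        m=np.hypot(P[...,0]-c[0],P[...,1]-c[1])<.03; print(n,c,"table z",np.nanmedian(P[...,2][m]).round(4),np.nanstd(P[...,2][m]).round(4))
    L=(P.reshape(-1,3)-p)@R; 
    for a,b in((.12,.18),(.05,.12)):
        q=L[(abs(L[:,0])<.08)&(abs(L[:,1])<.09)&(L[:,2]>a)&(L[:,2]<b)]; print(n,a,b,len(q), np.percentile(q,[2,98],axis=0).round(4) if len(q)>5 else "")
```

```text
t 1.30 pos [0.2077 0.5895 0.4046] yaw_y 70.6 z [-0. -0. -1.] F [ 0.5 -0.8 -0.9] T [0.01 0.05 0.08] gap 0.0854 gf 0.0 q [-73.  24.  -1.  92.   0.  64.  -3.]
top (0.54, 0.15) table z 0.0001 0.0023
top (0.45, 0.1) table z 0.0003 0.0023
top (0.7, 0.15) table z 0.0001 0.0022
top (0.4, -0.15) table z 0.0006 0.0023
top (0.65, -0.3) table z 0.0002 0.0026
top 0.12 0.18 150 [[-0.01   -0.06    0.1229]
 [ 0.01    0.0515  0.1572]]
top 0.05 0.12 777 [[-0.0175 -0.0766  0.0542]
 [ 0.0113  0.0457  0.114 ]]
side (0.54, 0.15) table z 0.0001 0.0024
side (0.45, 0.1) table z 0.0002 0.0025
side (0.7, 0.15) table z 0.0003 0.0026
side (0.4, -0.15) table z -0.0003 0.0027
side (0.65, -0.3) table z -0.0001 0.0032
side 0.12 0.18 95 [[-0.012  -0.0454  0.1316]
 [ 0.0107  0.0589  0.1595]]
side 0.05 0.12 790 [[-0.0178  0.0184  0.0537]
 [ 0.0168  0.075   0.1117]]
```

Run:
```python
from h import *
rest={"top":(.6181,-.0198,np.radians(3.2)),"side":(.622,-.0098,np.radians(3.1))}
for n in("top","side"):
    im=cv2.imread(f"pics/{n}0.png").astype(float); red=np.clip(im[...,2]-1.25*im[...,1]-0.0*im[...,0]-20,0,None)
    x,y,t=rest[n]; c,s=np.cos(t),np.sin(t)
    for nm,yy in(("a",.07),("b",-.07)):
        C=np.array([x-s*yy,y+c*yy,.09]); g=np.stack(np.meshgrid(np.arange(560),np.arange(420)),-1)
        # brass nut centroid in this camera: bright yellow
        Q=atz(n,g.reshape(-1,2),.09).reshape(420,560,3)
        h=cv2.cvtColor(im.astype(np.uint8),cv2.COLOR_BGR2HSV).astype(int)
        near=np.hypot(Q[...,0]-C[0],Q[...,1]-C[1])<.035
        br=near&(h[...,0]>15)&(h[...,0]<38)&(h[...,1]>110)&(h[...,2]>110)
        pk=near&(h[...,1]<110)&(h[...,2]>150)
        r=near&(red>0); 
        f=lambda m:Q[m].mean(0)[:2].round(4) if m.any() else None
        print(n,nm,"pred",C[:2].round(4),"brass",f(br),br.sum(),"stud",f(pk),pk.sum())
        for i,j in zip(*np.where(r)): 
            d=Q[i,j,:2]-C[:2]
            if red[i,j]>8: print("   red",j,i,red[i,j].round(),"ang %.0f r %.3f"%(np.degrees(np.arctan2(d[1],d[0])),np.hypot(*d)))
```

```text
top a pred [0.6142 0.0501] brass [0.6159 0.0527] 88 stud [0.617  0.0526] 63
   red 272 205 27.0 ang -5 r 0.020
   red 273 205 46.0 ang -13 r 0.020
   red 272 206 28.0 ang -6 r 0.017
   red 273 206 38.0 ang -15 r 0.018
   red 274 222 38.0 ang -166 r 0.027
   red 275 222 34.0 ang -160 r 0.028
   red 274 223 29.0 ang -167 r 0.030
   red 275 223 62.0 ang -162 r 0.031
   red 275 224 61.0 ang -164 r 0.033
   red 276 224 16.0 ang -159 r 0.034
top b pred [ 0.622  -0.0897] brass [ 0.624 -0.085] 92 stud [ 0.6257 -0.0866] 55
   red 325 203 12.0 ang -21 r 0.017
   red 326 203 54.0 ang -29 r 0.018
   red 327 203 21.0 ang -36 r 0.019
   red 325 204 22.0 ang -25 r 0.014
   red 326 204 48.0 ang -34 r 0.016
   red 327 204 10.0 ang -41 r 0.017
   red 324 219 21.0 ang -175 r 0.028
   red 325 219 49.0 ang -170 r 0.028
   red 324 220 10.0 ang -176 r 0.031
   red 325 220 58.0 ang -171 r 0.031
   red 326 220 17.0 ang -166 r 0.032
   red 325 221 47.0 ang -172 r 0.034
   red 326 221 40.0 ang -167 r 0.034
side a pred [0.6182 0.0601] brass [0.619  0.0605] 50 stud None 0
   red 270 212 23.0 ang -29 r 0.022
   red 271 212 26.0 ang -34 r 0.019
   red 285 219 24.0 ang 143 r 0.031
   red 286 219 32.0 ang 146 r 0.034
   red 285 220 10.0 ang 138 r 0.034
side b pred [ 0.6258 -0.0797] brass [ 0.6327 -0.0828] 87 stud None 0
   red 270 180 8.0 ang -49 r 0.024
   red 271 180 10.0 ang -55 r 0.022
   red 270 181 8.0 ang -40 r 0.020
```

```bash
cat >> h.py <<'E'
def go(x,y,z,yaw=None,ref=None):
    """shift numbers for TCP target; ref=(p,R) if chained"""
    s,p,R=st() if ref is None else (None,*ref)
    l=R.T@(np.array([x,y,z])-p)/.75; y0=np.degrees(np.arctan2(R[1,1],R[0,1]))
    tw=0 if yaw is None else -((yaw-y0+180)%360-180)/180
    print("linear",l.round(4).tolist(),"twist %.4f"%tw,"rows>=%d"%np.ceil(max(np.linalg.norm(l)*.75/.0417,abs(tw)*180/7.16)))
E
python3 -c "
from h import *
go(.6175,.0565,.36,68)"
```

```text
t 1.30 pos [0.2077 0.5895 0.4046] yaw_y 70.6 z [-0. -0. -1.] F [ 0.5 -0.8 -0.9] T [0.01 0.05 0.08] gap 0.0854 gf 0.0 q [-73.  24.  -1.  92.   0.  64.  -3.]
linear [-0.7515, -0.4886, 0.0596] twist 0.0144 rows>=17
```

arm_command([
  {"linear":[-0.7515,-0.4886,0.0596],"twist":0.0144},
  {"linear":[-0.7515,-0.4886,0.0596],"twist":0.0144},
  {"linear":[-0.7515,-0.4886,0.0596],"twist":0.0144},
  {"linear":[-0.7515,-0.4886,0.0596],"twist":0.0144},
  {"linear":[-0.7515,-0.4886,0.0596],"twist":0.0144},
  {"linear":[-0.7515,-0.4886,0.0596],"twist":0.0144},
  {"linear":[-0.7515,-0.4886,0.0596],"twist":0.0144},
  {"linear":[-0.7515,-0.4886,0.0596],"twist":0.0144},
  {"linear":[-0.7515,-0.4886,0.0596],"twist":0.0144},
  {"linear":[-0.7515,-0.4886,0.0596],"twist":0.0144},
])

```text
time: 2.13
position: [0.462, 0.258, 0.3772]
eef_rot: [[-0.927, 0.375, 0.0], [0.375, 0.927, 0.0], [-0.0, 0.0, -1.0]]
ft_force: [0.2, 0.8, -0.7]
finger_gap: 0.0854
grasp_force: 0.0
```

```bash
python3 -c "
from h import *
go(.6175,.0565,.36,68)"
```

```text
t 2.13 pos [0.462  0.258  0.3772] yaw_y 68.0 z [ 0.  0. -1.] F [ 0.2  0.8 -0.7] T [ 0.04 -0.06 -0.01] gap 0.0854 gf 0.0 q [-42.  16.  11. 108.  -4.  56.  39.]
linear [-0.2929, -0.1715, 0.023] twist 0.0000 rows>=7
```

arm_command([
  {"linear":[-0.293,-0.1715,0.023],"twist":0},
  {"linear":[-0.293,-0.1715,0.023],"twist":0},
  {"linear":[-0.293,-0.1715,0.023],"twist":0},
  {"linear":[-0.293,-0.1715,0.023],"twist":0},
  {"linear":[-0.293,-0.1715,0.023],"twist":0},
  {"linear":[-0.293,-0.1715,0.023],"twist":0},
  {"linear":[-0.293,-0.1715,0.023],"twist":0},
  {"linear":[-0.293,-0.1715,0.023],"twist":0},
])

```text
time: 2.8
position: [0.6178, 0.0551, 0.3593]
eef_rot: [[-0.925, 0.379, -0.0], [0.379, 0.925, -0.002], [-0.0, -0.001, -1.0]]
ft_force: [-0.3, 0.5, 1.5]
finger_gap: 0.0855
grasp_force: 0.0
```

Run:
```python
from h import *
s,p,R=st()
for n in("top","side"):
    im,d=optics.grab_frame(n); cv2.imwrite(f"pics/{n}1.png",im); np.save(f"{n}1.npy",d)
    P=cloud(n,d); L=(P.reshape(-1,3)-p)@R
    for a,b in((.145,.18),(.12,.145),(.08,.12)):
        q=L[(abs(L[:,0])<.03)&(abs(L[:,1])<.09)&(L[:,2]>a)&(L[:,2]<b)]; print(n,a,b,len(q), np.percentile(q,[2,98],axis=0).round(4).tolist() if len(q)>5 else "")
        if len(q)>5: print("   neg x mean",q[q[:,1]<0][:,:2].mean(0).round(4),"pos",q[q[:,1]>0][:,:2].mean(0).round(4))
t=cv2.resize(cv2.imread("pics/top1.png")[140:280,220:400],None,fx=3,fy=3,interpolation=cv2.INTER_CUBIC)[:, :400]
u=cv2.resize(cv2.imread("pics/side1.png")[100:240,210:340],None,fx=3,fy=3,interpolation=cv2.INTER_CUBIC)
cv2.imwrite("pics/h1.png",np.hstack([t,u]))
```

```text
t 2.80 pos [0.6178 0.0551 0.3593] yaw_y 67.7 z [-0.    -0.002 -1.   ] F [-0.3  0.5  1.5] T [ 0.01  0.01 -0.01] gap 0.0855 gf 0.0 q [-20.  27.  16.  96.  -8.  58.  66.]
top 0.145 0.18 0 
top 0.12 0.145 0 
top 0.08 0.12 0 
side 0.145 0.18 55 [[-0.0095, -0.0444, 0.1461], [0.0124, 0.0586, 0.1614]]
   neg x mean [ 0.001  -0.0407] pos [0.0051 0.0537]
side 0.12 0.145 91 [[-0.0079, -0.0456, 0.1213], [0.0124, 0.0626, 0.1447]]
   neg x mean [ 0.0039 -0.0409] pos [0.0055 0.0561]
side 0.08 0.12 230 [[-0.0099, -0.066, 0.0804], [0.0181, 0.0783, 0.117]]
   neg x mean [ 0.012  -0.0446] pos [0.0061 0.0585]
```

View pics/h1.png

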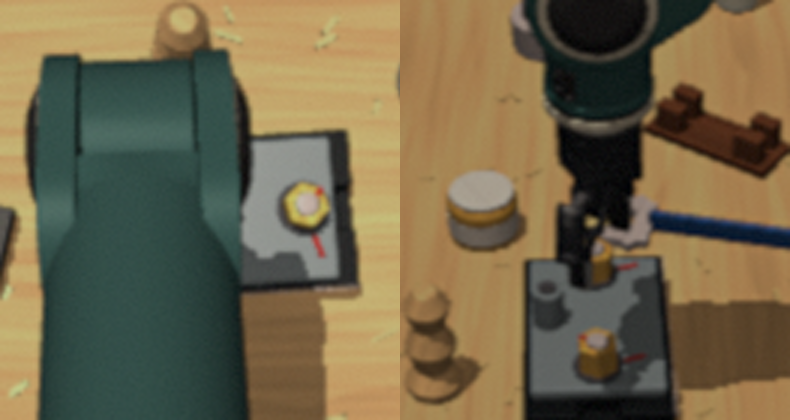

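```bash
sed -i 's/np.ones((2,2))/np.ones((3,3))/' h.py; sed -i 's/h=cv2.convexHull(((proj(n,q)+.5)\*S)/h=cv2.convexHull(((proj(n,q)+.5)*S-.5)/' h.py; python3 meas.py | grep -v "'top', 'side'"
```

```text
orange ('top',) [0.4619 0.2562] -2.9 cost 0.040 {'top': 617}
orange ('side',) [0.4673 0.2601] -4.8 cost 0.046 {'side': 621}
blue ('top',) [0.4705 0.3862] -0.2 cost 0.068 {'top': 598}
blue ('side',) [0.4747 0.3909] 0.7 cost 0.042 {'side': 756}
green ('top',) [0.6067 0.3818] -10.9 cost 0.046 {'top': 611}
green ('side',) [0.6115 0.3852] -10.5 cost 0.047 {'side': 735}
base ('top',) [0.5958 0.2213] -12.6 cost 0.044 {'top': 586}
base ('side',) [0.6012 0.2252] -13.1 cost 0.055 {'side': 597}
bed ('top',) [ 0.6207 -0.0173] 3.2 cost 0.019 {'top': 4488}
bed ('side',) [ 0.6248 -0.0134] 3.1 cost 0.033 {'side': 3022}
wrench ('top',) [ 0.484 -0.217] -11.7 cost 0.121 {'top': 260}
wrench ('side',) [ 0.4888 -0.2116] -11.8 cost 0.127 {'side': 225}
rack ('top',) [ 0.4828 -0.4007] 145.8 cost 0.073 {'top': 1484}
rack ('side',) [ 0.4902 -0.3958] -33.2 cost 0.092 {'side': 744}
top [326 203   2   1   2] [326.5 203. ] [ 0.642 -0.104  0.058] [ 0.638 -0.1    0.09 ]
top [324 219   4   6  10] [325.7 221.6] [ 0.589 -0.1    0.058] [ 0.587 -0.096  0.09 ]
top [274 222   4   6  10] [275.3 224.4] [0.583 0.04  0.058] [0.581 0.04  0.09 ]
side [284 188   4   2   5] [285.4 188.4] [ 0.593 -0.095  0.058] [ 0.593 -0.058  0.09 ]
side [285 218   6   3   8] [287.4 218.9] [0.586 0.045 0.058] [0.586 0.078 0.09 ]
```

```bash
python3 -c "
from h import *
go(.62,.0547,.238,68)"
```

```text
t 2.90 pos [0.6166 0.0585 0.3596] yaw_y 68.0 z [-0.  0. -1.] F [1.  0.6 0.1] T [-0.01 -0.05 -0.02] gap 0.0855 gf 0.0 q [-20.  26.  16.  96.  -8.  58.  66.]
linear [-0.0061, -0.0029, 0.1621] twist -0.0001 rows>=3
```

arm_command([
  {"linear":[-0.006,-0.002,0.05],"twist":0},
  {"linear":[-0.006,-0.002,0.1],"twist":0},
  {"linear":[-0.006,-0.002,0.15],"twist":0},
  {"linear":[-0.006,-0.002,0.162],"twist":0},
  {"linear":[-0.006,-0.002,0.162],"twist":0},
  {"linear":[-0.006,-0.002,0.162],"twist":0},
])

```text
time: 3.4
position: [0.6206, 0.0559, 0.2398]
eef_rot: [[-0.927, 0.374, 0.001], [0.374, 0.927, 0.0], [-0.001, 0.0, -1.0]]
ft_force: [-0.1, 0.1, 0.7]
finger_gap: 0.0854
grasp_force: 0.0
```

```bash
python3 -c "
from h import *
go(.6207,.0556,.238,68)"
```

```text
t 3.40 pos [0.6206 0.0559 0.2398] yaw_y 68.0 z [ 0.001  0.    -1.   ] F [-0.1  0.1  0.7] T [-0.03 -0.01 -0.02] gap 0.0854 gf 0.0 q [-18.  35.  14. 100. -11.  46.  69.]
linear [-0.0002, -0.0003, 0.0024] twist 0.0003 rows>=1
```

arm_command([
  {"linear":[0,0,0.002],"twist":0},
  {"linear":[0,0,0.002],"twist":0},
  {"linear":[0,0,0.002],"twist":0},
  {"linear":[0,0,0.002],"twist":0},
  {"linear":[0,0,0.002],"twist":0},
  {"linear":[0,0,0.002],"twist":0},
], fingers=-1, grip_force=40)

```text
time: 3.9
position: [0.6205, 0.055, 0.238]
eef_rot: [[-0.927, 0.375, 0.001], [0.375, 0.927, 0.0], [-0.001, 0.001, -1.0]]
ft_force: [-3.7, -0.3, 11.7]
finger_gap: 0.0349
grasp_force: 41.9
```

```bash
python3 -c "
from h import *
st()"
```

```text
t 3.90 pos [0.6205 0.055  0.238 ] yaw_y 68.0 z [ 0.001  0.    -1.   ] F [-3.7 -0.3 11.7] T [-0.12  0.82 -0.13] gap 0.0349 gf 41.919506499543786 q [-18.  36.  14. 100. -11.  46.  69.]
```

arm_command([
  {"linear":[0,0,-0.002],"twist":0.038},
  {"linear":[0,0,-0.002],"twist":0.076},
  {"linear":[0,0,-0.002],"twist":0.114},
  {"linear":[0,0,-0.002],"twist":0.152},
  {"linear":[0,0,-0.002],"twist":0.19},
  {"linear":[0,0,-0.002],"twist":0.228},
  {"linear":[0,0,-0.002],"twist":0.266},
  {"linear":[0,0,-0.002],"twist":0.304},
  {"linear":[0,0,-0.002],"twist":0.342},
  {"linear":[0,0,-0.002],"twist":0.38},
])

```text
time: 4.73
position: [0.6209, 0.0556, 0.2384]
eef_rot: [[0.012, 1.0, 0.002], [1.0, -0.012, -0.0], [-0.0, 0.002, -1.0]]
ft_force: [10.1, 0.9, -14.0]
finger_gap: 0.0348
grasp_force: 44.7
```

```bash
python3 -c "
from h import *
st()"
```

```text
t 4.73 pos [0.6209 0.0556 0.2384] yaw_y -0.7 z [ 0.002 -0.    -1.   ] F [ 10.1   0.9 -14. ] T [ 0.13 -2.23  0.26] gap 0.0348 gf 44.65197290992364 q [-30.  39.  31. 100. -25.  48.  11.]
```

arm_command([
  {"linear":[0,0,0.001],"twist":0.036},
  {"linear":[0,0,0.001],"twist":0.072},
  {"linear":[0,0,0.001],"twist":0.108},
  {"linear":[0,0,0.001],"twist":0.144},
  {"linear":[0,0,0.001],"twist":0.18},
  {"linear":[0,0,0.001],"twist":0.216},
  {"linear":[0,0,0.001],"twist":0.252},
  {"linear":[0,0,0.001],"twist":0.288},
  {"linear":[0,0,0.001],"twist":0.324},
  {"linear":[0,0,0.001],"twist":0.336},
])

```text
time: 5.57
position: [0.6214, 0.0553, 0.2383]
eef_rot: [[0.877, 0.481, 0.004], [0.481, -0.877, -0.001], [0.003, 0.002, -1.0]]
ft_force: [10.8, -1.3, -4.4]
finger_gap: 0.0351
grasp_force: 45.8
```

arm_command([
  {"linear":[0,0,0],"twist":0.011},
  {"linear":[0,0,0],"twist":0.022},
  {"linear":[0,0,0],"twist":0.022},
])

```text
time: 5.82
position: [0.6213, 0.0552, 0.2383]
eef_rot: [[0.906, 0.423, 0.004], [0.423, -0.906, -0.001], [0.003, 0.002, -1.0]]
ft_force: [10.5, -2.4, -5.2]
finger_gap: 0.0352
grasp_force: 46.1
```

```bash
python3 -c "
from h import *
st()"
```

```text
t 5.82 pos [0.6213 0.0552 0.2383] yaw_y -65.0 z [ 0.004 -0.001 -1.   ] F [10.5 -2.4 -5.2] T [-0.39 -2.47 -0.24] gap 0.0352 gf 46.057167832623236 q [-40.  44.  46. 101. -39.  52. -42.]
```

arm_command([
  {"linear":[0,0,0],"twist":0.006},
  {"linear":[0,0,0],"twist":0.012},
  {"linear":[0,0,0],"twist":0.012},
])

```text
time: 6.07
position: [0.6214, 0.0552, 0.2383]
eef_rot: [[0.921, 0.39, 0.004], [0.39, -0.921, -0.001], [0.003, 0.002, -1.0]]
ft_force: [10.8, -1.6, -5.8]
finger_gap: 0.0352
grasp_force: 45.8
```

```bash
python3 -c "
from h import *
st()"
```

```text
t 6.07 pos [0.6214 0.0552 0.2383] yaw_y -67.1 z [ 0.004 -0.001 -1.   ] F [10.8 -1.6 -5.8] T [-0.45 -2.53 -0.06] gap 0.0352 gf 45.84240028867498 q [-40.  44.  46. 101. -39.  53. -44.]
```

arm_command([
  {"linear":[0,0,0],"twist":0.008},
  {"linear":[0,0,0],"twist":0.008},
  {"linear":[0,0,0],"twist":0.008},
])

```text
time: 6.32
position: [0.6214, 0.0552, 0.2383]
eef_rot: [[0.93, 0.367, 0.004], [0.367, -0.93, -0.001], [0.003, 0.002, -1.0]]
ft_force: [12.2, -2.4, -5.8]
finger_gap: 0.0352
grasp_force: 45.9
```

```bash
python3 -c "
from h import *
st()"
```

```text
t 6.32 pos [0.6214 0.0552 0.2383] yaw_y -68.5 z [ 0.004 -0.001 -1.   ] F [12.2 -2.4 -5.8] T [-0.53 -2.55 -0.22] gap 0.0352 gf 45.89563535962952 q [-40.  44.  47. 101. -40.  53. -45.]
```

arm_command([
  {"linear":[0,0,0],"twist":0},
  {"linear":[0,0,0],"twist":0},
  {"linear":[0,0,0],"twist":0},
  {"linear":[0,0,-0.05],"twist":0},
  {"linear":[0,0,-0.1],"twist":0},
  {"linear":[0,0,-0.15],"twist":-0.03},
  {"linear":[0,0,-0.16],"twist":-0.06},
], fingers=1)

```text
time: 6.9
position: [0.6211, 0.0546, 0.3632]
eef_rot: [[0.843, 0.538, 0.006], [0.538, -0.843, 0.0], [0.005, 0.003, -1.0]]
ft_force: [-0.0, 0.1, 0.8]
finger_gap: 0.0855
grasp_force: 0.0
```

```bash
python3 -c "
from h import *
go(.629,-.0845,.36,44)"
```

```text
t 6.90 pos [0.6211 0.0546 0.3632] yaw_y -57.4 z [ 0.006  0.    -1.   ] F [-0.   0.1  0.8] T [-0.01 -0.06  0.01] gap 0.0855 gf 0.0 q [-44.  35.  51.  96. -30.  63. -41.]
linear [-0.0909, 0.1619, 0.0042] twist -0.5636 rows>=15
```

arm_command([
  {"linear":[-0.02,0.03,0.004],"twist":-0.0395},
  {"linear":[-0.04,0.06,0.004],"twist":-0.079},
  {"linear":[-0.06,0.1,0.004],"twist":-0.1185},
  {"linear":[-0.091,0.162,0.004],"twist":-0.158},
  {"linear":[-0.091,0.162,0.004],"twist":-0.1975},
  {"linear":[-0.091,0.162,0.004],"twist":-0.237},
  {"linear":[-0.091,0.162,0.004],"twist":-0.2765},
  {"linear":[-0.091,0.162,0.004],"twist":-0.316},
  {"linear":[-0.091,0.162,0.004],"twist":-0.3555},
  {"linear":[-0.091,0.162,0.004],"twist":-0.39},
])

```text
time: 7.73
position: [0.6275, -0.084, 0.3547]
eef_rot: [[-0.224, 0.975, -0.0], [0.975, 0.224, 0.0], [0.0, -0.0, -1.0]]
ft_force: [-0.3, -1.2, -0.3]
finger_gap: 0.0853
grasp_force: 0.0
```

arm_command([
  {"linear":[0,0,0],"twist":-0.039},
  {"linear":[0,0,0],"twist":-0.078},
  {"linear":[0,0,0],"twist":-0.117},
  {"linear":[0,0,0],"twist":-0.156},
  {"linear":[0,0,0],"twist":-0.174},
  {"linear":[0,0,0],"twist":-0.174},
])

```text
time: 8.23
position: [0.6275, -0.0841, 0.3548]
eef_rot: [[-0.695, 0.719, -0.0], [0.719, 0.695, 0.0], [0.0, 0.0, -1.0]]
ft_force: [0.7, -0.4, -0.3]
finger_gap: 0.0857
grasp_force: 0.0
```

Run:
```python
from h import *
for n in("top","side"):
    im,d=optics.grab_frame(n); cv2.imwrite(f"pics/{n}2.png",im); np.save(f"{n}2.npy",d)
go(.629,-.0845,.238,44)
t=cv2.resize(cv2.imread("pics/top2.png")[180:250,240:360],None,fx=4,fy=4,interpolation=cv2.INTER_CUBIC)
u=cv2.resize(cv2.imread("pics/side2.png")[170:250,240:310],None,fx=4,fy=4,interpolation=cv2.INTER_CUBIC)
c=np.zeros((320,770,3),np.uint8); c[:280,:480]=t; c[:,485:765]=u; cv2.imwrite("pics/h2.png",c)
```

```text
t 8.33 pos [ 0.6276 -0.0841  0.3547] yaw_y 43.7 z [-0.  0. -1.] F [-0.4  0.5 -0.7] T [-0.   -0.03  0.02] gap 0.0854 gf 0.0 q [-15.  30.  27.  95. -15.  59.  61.]
linear [-0.0017, 0.001, 0.1555] twist -0.0016 rows>=3
```

View pics/h2.png

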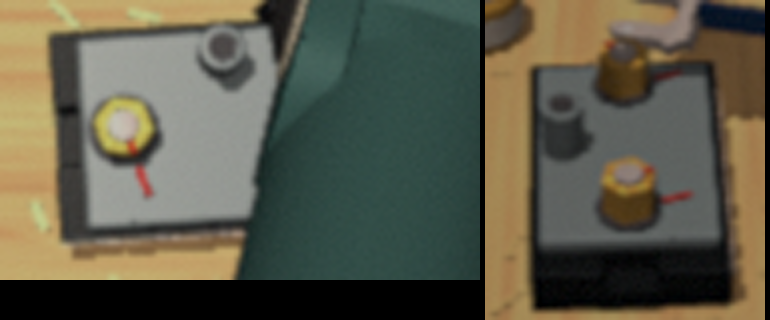

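arm_command([
  {"linear":[-0.001,0.001,0.05],"twist":0},
  {"linear":[-0.001,0.001,0.1],"twist":0},
  {"linear":[-0.001,0.001,0.15],"twist":0},
  {"linear":[-0.001,0.001,0.154],"twist":0},
  {"linear":[-0.001,0.001,0.154],"twist":0},
])

```text
time: 8.75
position: [0.6283, -0.0839, 0.238]
eef_rot: [[-0.692, 0.722, -0.003], [0.722, 0.692, -0.0], [0.002, -0.003, -1.0]]
ft_force: [0.3, -0.4, -0.1]
finger_gap: 0.0854
grasp_force: 0.0
```

arm_command([
  {"linear":[0,0,0],"twist":0},
  {"linear":[0,0,0],"twist":0},
  {"linear":[0,0,0],"twist":0},
  {"linear":[0,0,0],"twist":0},
  {"linear":[0,0,0],"twist":0},
  {"linear":[0,0,0],"twist":0},
], fingers=-1, grip_force=40)

```text
time: 9.25
position: [0.6287, -0.0848, 0.2408]
eef_rot: [[-0.693, 0.721, 0.001], [0.721, 0.693, -0.001], [-0.001, 0.0, -1.0]]
ft_force: [-7.2, -2.5, 16.0]
finger_gap: 0.0355
grasp_force: 39.0
```

```bash
python3 -c "
from h import *
st()"
```

```text
t 9.25 pos [ 0.6287 -0.0848  0.2408] yaw_y 43.8 z [ 0.001 -0.001 -1.   ] F [-7.2 -2.5 16. ] T [-0.45  1.77  0.2 ] gap 0.0355 gf 39.04602890834212 q [-12.  38.  24.  98. -19.  48.  64.]
```

arm_command([
  {"linear":[0,0,-0.002],"twist":0.038},
  {"linear":[0,0,-0.002],"twist":0.076},
  {"linear":[0,0,-0.002],"twist":0.114},
  {"linear":[0,0,-0.002],"twist":0.152},
  {"linear":[0,0,-0.002],"twist":0.19},
  {"linear":[0,0,-0.002],"twist":0.228},
  {"linear":[0,0,-0.002],"twist":0.266},
  {"linear":[0,0,-0.002],"twist":0.304},
  {"linear":[0,0,-0.002],"twist":0.342},
  {"linear":[0,0,-0.002],"twist":0.37},
])

```text
time: 10.08
position: [0.6288, -0.0847, 0.2412]
eef_rot: [[0.393, 0.92, 0.001], [0.92, -0.393, -0.001], [-0.001, 0.002, -1.0]]
ft_force: [1.5, -5.5, -5.5]
finger_gap: 0.035
grasp_force: 44.6
```

arm_command([
  {"linear":[0,0,0],"twist":0.036},
  {"linear":[0,0,0],"twist":0.072},
  {"linear":[0,0,0],"twist":0.108},
  {"linear":[0,0,0],"twist":0.144},
  {"linear":[0,0,0],"twist":0.18},
  {"linear":[0,0,0],"twist":0.21},
  {"linear":[0,0,0],"twist":0.21},
  {"linear":[0,0,0],"twist":0.21},
])

```text
time: 10.75
position: [0.6288, -0.0848, 0.2412]
eef_rot: [[0.871, 0.491, 0.001], [0.491, -0.871, -0.002], [-0.0, 0.002, -1.0]]
ft_force: [1.9, -6.9, -4.3]
finger_gap: 0.0351
grasp_force: 42.6
```

```bash
python3 -c "
from h import *
st()"
```

```text
t 10.75 pos [ 0.6288 -0.0848  0.2412] yaw_y -60.6 z [ 0.001 -0.002 -1.   ] F [ 1.9 -6.9 -4.3] T [-1.69 -0.38 -0.27] gap 0.0351 gf 42.6191096752882 q [-28.  46.  48.  99. -41.  54. -24.]
```

arm_command([
  {"linear":[0,0,0],"twist":0.015},
  {"linear":[0,0,0],"twist":0.03},
  {"linear":[0,0,0],"twist":0.037},
  {"linear":[0,0,0],"twist":0.044},
  {"linear":[0,0,0],"twist":0.044},
  {"linear":[0,0,0],"twist":0.044},
])

```text
time: 11.25
position: [0.6287, -0.0848, 0.2412]
eef_rot: [[0.93, 0.367, 0.001], [0.367, -0.93, -0.002], [0.0, 0.002, -1.0]]
ft_force: [1.2, -6.6, -4.5]
finger_gap: 0.0352
grasp_force: 43.2
```

```bash
python3 -c "
from h import *
st()"
```

```text
t 11.25 pos [ 0.6287 -0.0848  0.2412] yaw_y -68.5 z [ 0.001 -0.002 -1.   ] F [ 1.2 -6.6 -4.5] T [-1.82 -0.36 -0.08] gap 0.0352 gf 43.17370243370533 q [-29.  47.  50.  99. -43.  55. -31.]
```

arm_command([
  {"linear":[0,0,0],"twist":0},
  {"linear":[0,0,0],"twist":0},
  {"linear":[0,0,0],"twist":0},
  {"linear":[0,0,-0.05],"twist":0},
  {"linear":[0,0,-0.1],"twist":0},
  {"linear":[0,0,-0.13],"twist":-0.038},
  {"linear":[0,0,-0.13],"twist":-0.076},
  {"linear":[0,0,-0.13],"twist":-0.114},
  {"linear":[0,0,-0.13],"twist":-0.152},
  {"linear":[0,0,-0.13],"twist":-0.19},
], fingers=1)

```text
time: 12.08
position: [0.6287, -0.0837, 0.3385]
eef_rot: [[0.557, 0.83, 0.001], [0.83, -0.557, 0.0], [0.001, 0.0, -1.0]]
ft_force: [0.4, -0.4, -0.4]
finger_gap: 0.0856
grasp_force: 0.0
```

```bash
python3 -c "
from h import *
go(.5066,-.2169,.33,78.2)"
```

```text
t 12.08 pos [ 0.6287 -0.0837  0.3385] yaw_y -33.9 z [ 0.001  0.    -1.   ] F [ 0.4 -0.4 -0.4] T [ 0.02 -0.01  0.02] gap 0.0856 gf 0.0 q [-28.  37.  48.  96. -30.  61.  -5.]
linear [-0.2383, -0.0362, 0.0112] twist -0.6227 rows>=16
```

arm_command([
  {"linear":[-0.05,-0.008,0.011],"twist":-0.039},
  {"linear":[-0.1,-0.016,0.011],"twist":-0.078},
  {"linear":[-0.15,-0.024,0.011],"twist":-0.117},
  {"linear":[-0.2,-0.03,0.011],"twist":-0.156},
  {"linear":[-0.238,-0.036,0.011],"twist":-0.195},
  {"linear":[-0.238,-0.036,0.011],"twist":-0.234},
  {"linear":[-0.238,-0.036,0.011],"twist":-0.273},
  {"linear":[-0.238,-0.036,0.011],"twist":-0.312},
  {"linear":[-0.238,-0.036,0.011],"twist":-0.351},
  {"linear":[-0.238,-0.036,0.011],"twist":-0.39},
])

```text
time: 12.92
position: [0.506, -0.2163, 0.3302]
eef_rot: [[-0.592, 0.806, 0.001], [0.806, 0.592, 0.0], [-0.0, 0.001, -1.0]]
ft_force: [-1.3, -0.4, -0.2]
finger_gap: 0.0853
grasp_force: 0.0
```

arm_command([
  {"linear":[0,0,0],"twist":-0.039},
  {"linear":[0,0,0],"twist":-0.078},
  {"linear":[0,0,0],"twist":-0.117},
  {"linear":[0,0,0],"twist":-0.156},
  {"linear":[0,0,0],"twist":-0.195},
  {"linear":[0,0,0],"twist":-0.232},
  {"linear":[0,0,0],"twist":-0.232},
  {"linear":[0,0,0],"twist":-0.232},
])

```text
time: 13.58
position: [0.5059, -0.2165, 0.3301]
eef_rot: [[-0.976, 0.217, 0.0], [0.217, 0.976, 0.0], [-0.0, 0.0, -1.0]]
ft_force: [0.4, -0.8, -0.2]
finger_gap: 0.0856
grasp_force: 0.0
```

Run:
```python
from h import *
for n in("top","side"):
    im,d=optics.grab_frame(n); cv2.imwrite(f"pics/{n}3.png",im); np.save(f"{n}3.npy",d)
s,p,R=st()
P=cloud("side",np.load("side3.npy")); L=(P.reshape(-1,3)-p)@R
for a,b in((.145,.18),(.12,.145)):
    q=L[(abs(L[:,0])<.03)&(abs(L[:,1])<.09)&(L[:,2]>a)&(L[:,2]<b)]; print(a,b,len(q), np.percentile(q,[2,98],axis=0).round(4).tolist())
v,f,_=dfind(WR,{"side":P},[.489,-.212,-.206],.016,.04,.13); print("wrench side",v,f)
go(.5066,-.2169,.176,78.2)
t=cv2.resize(cv2.imread("pics/top3.png")[180:250,240:360],None,fx=4,fy=4,interpolation=cv2.INTER_CUBIC)
u=cv2.resize(cv2.imread("pics/side3.png")[130:230,230:330],None,fx=3,fy=3,interpolation=cv2.INTER_CUBIC)
c=np.zeros((320,790,3),np.uint8); c[:280,:480]=t; c[:300,485:785]=u; cv2.imwrite("pics/h3.png",c)
```

```text
t 13.68 pos [ 0.506  -0.2163  0.33  ] yaw_y 77.5 z [ 0. -0. -1.] F [-0.5  1.1  0.7] T [0.03 0.   0.03] gap 0.0853 gf 0.0 q [  0.  23.  25. 108. -12.  52. 108.]
0.145 0.18 33 [[-0.0114, -0.0524, 0.1452], [0.009, 0.0582, 0.1612]]
0.12 0.145 46 [[-0.0109, -0.0462, 0.1227], [0.0103, 0.0611, 0.1437]]
wrench side [ 0.48904938 -0.21165405 -0.20113313] 0.1485452004319927
t 13.68 pos [ 0.506  -0.2163  0.33  ] yaw_y 77.5 z [ 0. -0. -1.] F [-0.5  1.1  0.7] T [0.03 0.   0.03] gap 0.0853 gf 0.0 q [  0.  23.  25. 108. -12.  52. 108.]
linear [-0.001, -0.0006, 0.2053] twist -0.0040 rows>=4
```

View pics/h3.png

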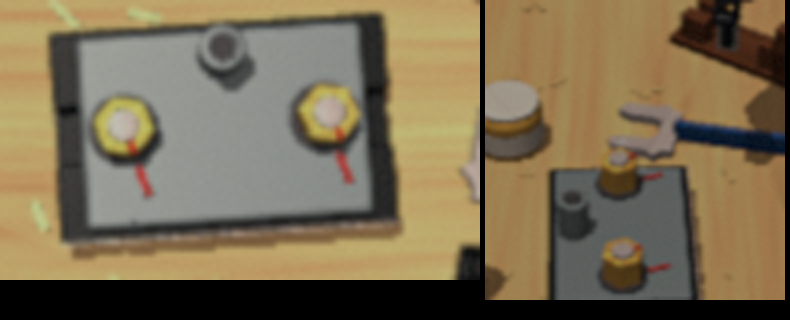

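Run:
```python
from h import *
g=np.stack(np.meshgrid(np.arange(560),np.arange(420)),-1).reshape(-1,2).astype(float)
for fr in ("top0","top2","top3"):
  im=cv2.imread(f"pics/{fr}.png").astype(float)
  red=np.clip(im[...,2]-1.2*im[...,1]-10,0,None).ravel()
  Q=atz("top",g,.0905)+[.0046,.003,0]; Q2=atz("top",g,.0565)+[.0046,.003,0]
  for nm,c in(("a",(.6217,.0552)),("b",(.6287,-.0852))):
    for nn,q,lo,hi in(("mark",Q,.008,.022),("line",Q2,.026,.06)):
        d=q[:,:2]-c; r=np.hypot(*d.T); w=red*((r>lo)&(r<hi)); 
        if nn=="line": w*=(np.abs((np.degrees(np.arctan2(d[:,1],d[:,0]))-200+180)%360-180)<35)
        m=(w[:,None]*d).sum(0)/w.sum(); print(fr,nm,nn,m.round(4),"ang %.1f"%np.degrees(np.arctan2(m[1],m[0])), "w",w.sum().round())
```

```text
top0 a mark [ 0.0156 -0.0057] ang -20.0 w 244.0
top0 a line [-0.0345 -0.0126] ang -160.0 w 755.0
top0 b mark [ 0.0122 -0.01  ] ang -39.3 w 304.0
top0 b line [-0.0343 -0.0121] ang -160.5 w 715.0
top2 a mark [-0.0146 -0.0055] ang -159.4 w 376.0
top2 a line [-0.0343 -0.0126] ang -159.9 w 865.0
top2 b mark [nan nan] ang nan w 0.0
top2 b line [nan nan] ang nan w 0.0
top3 a mark [-0.0145 -0.0054] ang -159.5 w 366.0
top3 a line [-0.0343 -0.0126] ang -159.9 w 851.0
top3 b mark [-0.014  -0.0053] ang -159.3 w 311.0
top3 b line [-0.034  -0.0121] ang -160.4 w 805.0<stdin>:11: RuntimeWarning: invalid value encountered in divide
```

arm_command([
  {"linear":[-0.001,-0.0005,0.05],"twist":-0.004},
  {"linear":[-0.001,-0.0005,0.1],"twist":-0.004},
  {"linear":[-0.001,-0.0005,0.15],"twist":-0.004},
  {"linear":[-0.001,-0.0005,0.19],"twist":-0.004},
  {"linear":[-0.001,-0.0005,0.205],"twist":-0.004},
  {"linear":[-0.001,-0.0005,0.205],"twist":-0.004},
])

```text
time: 14.18
position: [0.506, -0.2166, 0.174]
eef_rot: [[-0.979, 0.202, -0.004], [0.202, 0.979, 0.001], [0.004, -0.0, -1.0]]
ft_force: [-0.2, 0.3, 0.2]
finger_gap: 0.0853
grasp_force: 0.0
```

arm_command([
  {"linear":[0,0,0],"twist":0},
  {"linear":[0,0,0],"twist":0},
  {"linear":[0,0,0],"twist":0},
  {"linear":[0,0,0],"twist":0},
  {"linear":[0,0,0],"twist":0},
  {"linear":[0,0,0],"twist":0},
  {"linear":[0,0,0],"twist":0},
  {"linear":[0,0,0],"twist":0},
], fingers=-1, grip_force=100)

```text
time: 14.85
position: [0.5068, -0.217, 0.177]
eef_rot: [[-0.98, 0.201, 0.001], [0.201, 0.98, 0.0], [-0.001, 0.0, -1.0]]
ft_force: [-3.5, 2.6, 15.8]
finger_gap: 0.0079
grasp_force: 99.0
```

```bash
python3 -c "
from h import *
st()"
```

```text
t 14.85 pos [ 0.5068 -0.217   0.177 ] yaw_y 78.4 z [ 0.001  0.    -1.   ] F [-3.5  2.6 15.8] T [ 0.52  0.81 -0.26] gap 0.0079 gf 99.01034474372864 q [  5.  36.  19. 112. -19.  35. 115.]
```

```bash
python3 -c "
from h import *
go(.4675,-.1458,.335,110.5)"
```

```text
t 14.85 pos [ 0.5068 -0.217   0.177 ] yaw_y 78.4 z [ 0.001  0.    -1.   ] F [-3.5  2.6 15.8] T [ 0.52  0.81 -0.26] gap 0.0079 gf 99.01034474372864 q [  5.  36.  19. 112. -19.  35. 115.]
linear [0.0702, 0.0825, -0.2108] twist -0.1783 rows>=5
```

arm_command([
  {"linear":[0,0,-0.04],"twist":0},
  {"linear":[0,0,-0.09],"twist":0},
  {"linear":[0,0,-0.14],"twist":0},
  {"linear":[0.02,0.02,-0.18],"twist":-0.035},
  {"linear":[0.04,0.05,-0.21],"twist":-0.07},
  {"linear":[0.07,0.0825,-0.211],"twist":-0.105},
  {"linear":[0.07,0.0825,-0.211],"twist":-0.14},
  {"linear":[0.07,0.0825,-0.211],"twist":-0.178},
  {"linear":[0.07,0.0825,-0.211],"twist":-0.178},
  {"linear":[0.07,0.0825,-0.211],"twist":-0.178},
])

```text
time: 15.68
position: [0.4674, -0.1459, 0.3343]
eef_rot: [[-0.938, -0.346, -0.0], [-0.346, 0.938, 0.0], [0.0, 0.0, -1.0]]
ft_force: [-0.8, -1.1, -3.9]
finger_gap: 0.0081
grasp_force: 98.9
```

Run:
```python
from h import *
for n in("top","side"):
    im,d=optics.grab_frame(n); cv2.imwrite(f"pics/{n}4.png",im); np.save(f"{n}4.npy",d)
s,p,R=st(); 
u=np.array([np.cos(np.radians(20.6)),np.sin(np.radians(20.6))]); 
for n,off in(("top",(.0046,.003,0)),("side",(.0004,-.0016,0))):
    P=cloud(n,np.load(f"{n}4.npy")).reshape(-1,3)+off
    d=P-p; a=d[:,:2]@u; b=d[:,:2]@[-u[1],u[0]]; z=P[:,2]
    m=(a>.06)&(a<.16)&(abs(b)<.05)&(z>.13)&(z<.2)
    if m.sum()>5:
        print(n,m.sum(),"along pct",np.percentile(a[m],[50,90,95,98,100]).round(4),"lat",np.percentile(b[m],[1,99]).round(4),"z med",np.median(z[m]).round(4))
        t=m&(a>.11); print("  tines lat +",np.percentile(b[t&(b>0)],[5,50,95]).round(4),"-",np.percentile(b[t&(b<0)],[5,50,95]).round(4), "zt",np.median(z[t]).round(4))
        for lo,hi in((.06,.08),(.08,.1),(.1,.12),(.12,.14)): 
            k=m&(a>lo)&(a<hi); print("   z",lo,np.median(z[k]).round(4),k.sum())
    m=(a<-.05)&(a>-.13)&(abs(b)<.02)&(z>.13)&(z<.2); print("  handle end",np.percentile(a[m],[0,2,5]).round(4) if m.sum()>5 else m.sum(),"lat",np.median(b[m]), "z",np.percentile(z[m],[5,50,95]) if m.sum()>3 else "")
t=cv2.resize(cv2.imread("pics/top4.png")[180:320,230:420],None,fx=2,fy=2)
v=cv2.resize(cv2.imread("pics/side4.png")[80:240,230:420],None,fx=2,fy=2)
c=np.zeros((320,780,3),np.uint8); c[:280,:380]=t; c[:320,390:770]=v; cv2.imwrite("pics/h4.png",c)
```

```text
t 15.78 pos [ 0.4675 -0.146   0.3341] yaw_y 110.2 z [-0.001 -0.    -1.   ] F [-0.1 -0.2 -4.9] T [-0.03 -0.02 -0.  ] gap 0.0077 gf 98.91709685325623 q [ -2.  16.  18. 116.  -6.  50. 130.]
top 635 along pct [0.0864 0.1221 0.127  0.1304 0.1361] lat [-0.0412  0.0416] z med 0.1696
  tines lat + [0.0213 0.0299 0.0393] - [-0.0386 -0.0297 -0.0202] zt 0.1693
   z 0.06 0.1698 236
   z 0.08 0.1693 181
   z 0.1 0.1695 140
   z 0.12 0.1694 78
  handle end 0 lat nan z 
side 388 along pct [0.0928 0.1272 0.1313 0.1344 0.136 ] lat [-0.0434  0.0441] z med 0.1675
  tines lat + [0.0192 0.0322 0.0411] - [-0.0425 -0.0263 -0.0202] zt 0.1666
   z 0.06 0.1685 107
   z 0.08 0.1679 119
   z 0.1 0.1668 91
   z 0.12 0.1665 71
  handle end [-0.1095 -0.1072 -0.1054] lat 0.002902192367594333 z [0.15953408 0.17495801 0.18465748]
  return _methods._mean(a, axis=axis, dtype=dtype,
  ret = ret.dtype.type(ret / rcount)
```

View pics/h4.png

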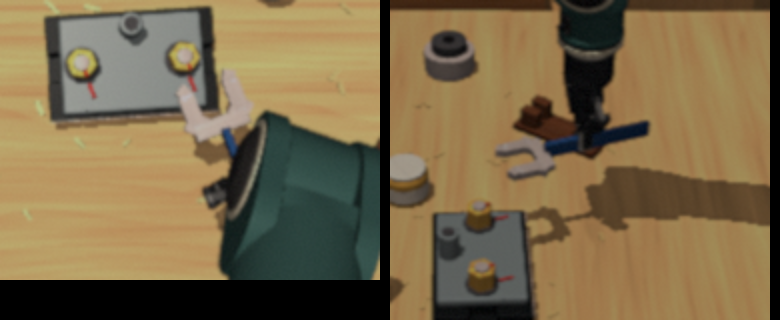

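arm_command([
  {"linear":[0,0,0.05],"twist":-0.002},
  {"linear":[0,0,0.1],"twist":-0.002},
  {"linear":[0,0,0.119],"twist":-0.002},
  {"linear":[0,0,0.119],"twist":-0.002},
  {"linear":[0,0,0.119],"twist":-0.002},
])

```text
time: 16.2
position: [0.4676, -0.146, 0.2449]
eef_rot: [[-0.935, -0.353, -0.002], [-0.353, 0.935, -0.0], [0.002, 0.0, -1.0]]
ft_force: [0.3, -0.7, -2.8]
finger_gap: 0.0076
grasp_force: 98.7
```

```bash
python3 -c "
from h import *
go(.5284,-.1229,.245,110.6)"
```

```text
t 16.20 pos [ 0.4676 -0.146   0.2449] yaw_y 110.7 z [-0.002 -0.    -1.   ] F [ 0.3 -0.7 -2.8] T [0.02 0.02 0.04] gap 0.0076 gf 98.74176621437073 q [  0.  24.  16. 119. -10.  38. 134.]
linear [-0.0867, 0.0002, -0.0003] twist 0.0005 rows>=2
```

arm_command([
  {"linear":[-0.025,0,0],"twist":0},
  {"linear":[-0.045,0,0],"twist":0},
  {"linear":[-0.06,0,0],"twist":0},
  {"linear":[-0.075,0,0],"twist":0},
  {"linear":[-0.0855,0,0],"twist":0},
  {"linear":[-0.0855,0,0],"twist":0},
  {"linear":[-0.0855,0,0],"twist":0},
])

```text
time: 16.78
position: [0.5274, -0.123, 0.2452]
eef_rot: [[-0.935, -0.356, -0.0], [-0.356, 0.935, -0.0], [0.0, -0.0, -1.0]]
ft_force: [-0.4, 0.8, -4.2]
finger_gap: 0.0078
grasp_force: 99.0
```

Run:
```python
from h import *
s,p,R=st()
N=np.array([.6287,-.0852])
# arc about N: targets
L=p[:2]-N; print(np.hypot(*L),np.degrees(np.arctan2(*L[::-1])))
for a in (10,20,30,40,45):
    c,s_=np.cos(-np.radians(a)),np.sin(-np.radians(a)); t=N+np.array([[c,-s_],[s_,c]])@L
    print(a,(R.T@np.array([*(t-p[:2]),0])/.75).round(4),"twist %.4f"%(a/180))
```

```text
t 16.78 pos [ 0.5274 -0.123   0.2452] yaw_y 110.8 z [-0. -0. -1.] F [-0.4  0.8 -4.2] T [-0.05  0.01 -0.02] gap 0.0078 gf 99.00991559028625 q [ -3.  28.  15. 112. -11.  41. 130.]
0.108097247182868 -159.5405780001777
10 [-0.0024  0.025  -0.    ] twist 0.0556
20 [-0.009   0.0492 -0.    ] twist 0.1111
30 [-0.0198  0.0719 -0.    ] twist 0.1667
40 [-0.0343  0.0924 -0.    ] twist 0.2222
45 [-0.0429  0.1016 -0.    ] twist 0.2500
```

arm_command([
  {"linear":[-0.0006,0.0125,0],"twist":0.0278},
  {"linear":[-0.0024,0.025,0],"twist":0.0556},
  {"linear":[-0.0052,0.0372,0],"twist":0.0833},
  {"linear":[-0.009,0.0492,0],"twist":0.1111},
  {"linear":[-0.009,0.0492,0],"twist":0.1111},
])

```text
time: 17.2
position: [0.5202, -0.0852, 0.2451]
eef_rot: [[-1.0, -0.011, -0.0], [-0.011, 1.0, -0.0], [0.0, -0.0, -1.0]]
ft_force: [0.6, -1.4, -4.4]
finger_gap: 0.0081
grasp_force: 99.1
```

Run:
```python
from h import *
s,p,R=st()
N=np.array([.6287,-.0852])
L=p[:2]-N; print(np.hypot(*L),np.degrees(np.arctan2(*L[::-1])))
for a in (5,10,15,17,20):
    c,s_=np.cos(-np.radians(a)),np.sin(-np.radians(a)); t=N+np.array([[c,-s_],[s_,c]])@L
    print(a,(R.T@np.array([*(t-p[:2]),0])/.75).round(4),"twist %.4f"%(a/180))
```

```text
t 17.20 pos [ 0.5202 -0.0852  0.2451] yaw_y 90.6 z [-0. -0. -1.] F [ 0.6 -1.4 -4.4] T [-0.5   0.15 -0.46] gap 0.0081 gf 99.10910367965698 q [-10.  28.  20. 114. -14.  41. 109.]
0.10853283706255018 179.98060369273637
5 [-0.0007  0.0126 -0.    ] twist 0.0278
10 [-0.0025  0.0251 -0.    ] twist 0.0556
15 [-0.0053  0.0374 -0.    ] twist 0.0833
17 [-0.0068  0.0422 -0.    ] twist 0.0944
20 [-0.0093  0.0494 -0.    ] twist 0.1111
```

arm_command([
  {"linear":[-0.0007,0.0126,0],"twist":0.0278},
  {"linear":[-0.0025,0.0251,0],"twist":0.0556},
  {"linear":[-0.0053,0.0374,0],"twist":0.0833},
  {"linear":[-0.0068,0.0422,0],"twist":0.0944},
  {"linear":[-0.0068,0.0422,0],"twist":0.0944},
])

```text
time: 17.62
position: [0.525, -0.0547, 0.245]
eef_rot: [[-0.961, 0.277, -0.001], [0.277, 0.961, -0.001], [0.0, -0.001, -1.0]]
ft_force: [-1.3, -3.9, -3.2]
finger_gap: 0.0078
grasp_force: 99.1
```

Run:
```python
from h import *
s,p,R=st()
u=-R[:2,0]
im,d=optics.grab_frame("top"); cv2.imwrite("pics/top5.png",im)
g=np.stack(np.meshgrid(np.arange(560),np.arange(420)),-1).reshape(-1,2).astype(float)
red=np.clip(im[...,2].astype(float)-1.2*im[...,1]-10,0,None).ravel(); Q=atz("top",g,.0905)+[.0046,.003,0]
for nm,c in(("a",(.6217,.0552)),("b",(.6287,-.0852))):
    d=Q[:,:2]-c; r=np.hypot(*d.T); w=red*((r>.008)&(r<.022)); m=(w[:,None]*d).sum(0)/w.sum(); print(nm,m,np.degrees(np.arctan2(m[1],m[0])),w.sum())
```

```text
t 17.62 pos [ 0.525  -0.0547  0.245 ] yaw_y 73.9 z [-0.001 -0.001 -1.   ] F [-1.3 -3.9 -3.2] T [-0.75  0.28  0.03] gap 0.0078 gf 99.07982468605042 q [-17.  28.  24. 114. -17.  41.  92.]
a [-0.01458953 -0.00543256] -159.5766946072786 365.40000000000003
b [-0.01531766 -0.00070516] -177.36421110124272 422.00000000000006
```

arm_command([
  {"linear":[-0.0007,0.0126,0],"twist":0.0278},
  {"linear":[-0.0025,0.0251,0],"twist":0.0556},
  {"linear":[-0.0035,0.03,0],"twist":0.0667},
  {"linear":[-0.0035,0.03,0],"twist":0.0667},
])

```text
time: 18.0
position: [0.5339, -0.0339, 0.2449]
eef_rot: [[-0.882, 0.471, -0.001], [0.471, 0.882, -0.001], [0.0, -0.001, -1.0]]
ft_force: [-2.8, -4.0, -3.1]
finger_gap: 0.0077
grasp_force: 99.1
```

```bash
cat > mark.py <<'E'
from h import *
s,p,R=st()
im,d=optics.grab_frame("top"); cv2.imwrite("pics/topm.png",im)
g=np.stack(np.meshgrid(np.arange(560),np.arange(420)),-1).reshape(-1,2).astype(float)
red=np.clip(im[...,2].astype(float)-1.2*im[...,1]-10,0,None).ravel(); Q=atz("top",g,.0905)+[.0046,.003,0]
for nm,c in(("a",(.6217,.0552)),("b",(.6287,-.0852))):
    d=Q[:,:2]-c; r=np.hypot(*d.T); w=red*((r>.008)&(r<.022)); m=(w[:,None]*d).sum(0)/w.sum(); print(nm,m,np.degrees(np.arctan2(m[1],m[0])),w.sum())
E
python3 mark.py
```

```text
t 18.00 pos [ 0.5339 -0.0339  0.2449] yaw_y 61.9 z [-0.001 -0.001 -1.   ] F [-2.8 -4.  -3.1] T [-0.75  0.4  -0.05] gap 0.0077 gf 99.10250544548035 q [-21.  30.  27. 113. -20.  42.  79.]
a [-0.01454473 -0.00544119] -159.48914013342917 362.80000000000007
b [-0.01453989  0.00269383] 169.50372102557535 340.20000000000005
```

Run:
```python
from h import *
s,p,R=st()
N=np.array([.6287,-.0852]); L=p[:2]-N
for a in (-7,-14,-16):
    c,s_=np.cos(-np.radians(a)),np.sin(-np.radians(a)); t=N+np.array([[c,-s_],[s_,c]])@L
    print(a,(R.T@np.array([*(t-p[:2]),0])/.75).round(4),"twist %.4f"%(a/180))
```

```text
t 18.05 pos [ 0.5338 -0.0342  0.2449] yaw_y 62.0 z [-0.001 -0.001 -1.   ] F [-1.8 -3.5 -3.2] T [-0.64  0.46  0.01] gap 0.0078 gf 99.05379295349121 q [-21.  30.  27. 113. -20.  42.  79.]
-7 [-0.001  -0.0175  0.    ] twist -0.0389
-14 [-0.0041 -0.0348  0.    ] twist -0.0778
-16 [-0.0054 -0.0396  0.    ] twist -0.0889
```

arm_command([
  {"linear":[-0.001,-0.0175,0],"twist":-0.0389},
  {"linear":[-0.0041,-0.0348,0],"twist":-0.0778},
  {"linear":[-0.0054,-0.0396,0],"twist":-0.0889},
  {"linear":[-0.0054,-0.0396,0],"twist":-0.0889},
])

```text
time: 18.38
position: [0.5232, -0.0631, 0.2453]
eef_rot: [[-0.978, 0.208, 0.0], [0.208, 0.978, 0.0], [-0.0, 0.0, -1.0]]
ft_force: [-0.9, -0.5, -5.2]
finger_gap: 0.0077
grasp_force: 98.9
```

```bash
python3 mark.py
python3 - <<'E'
from h import *
s,p,R=st(); im,d=optics.grab_frame("side"); im2,d2=optics.grab_frame("top")
yw=np.degrees(np.arctan2(R[1,1],R[0,1]))-90; u=np.array([np.cos(np.radians(yw)),np.sin(np.radians(yw))])
for n,dd,off in(("top",d2,(.0046,.003,0)),("side",d,(.0004,-.0016,0))):
    P=cloud(n,dd).reshape(-1,3)+off; q=P-p; a=q[:,:2]@u; b=q[:,:2]@[-u[1],u[0]]; z=P[:,2]
    m=(abs(a)>.02)&(a<.06)&(a>-.13)&(abs(b)<.03)&(z>.075)&(z<.11)
    if m.sum()>20: print(n,m.sum(),"slope deg",np.degrees(np.arctan(np.polyfit(a[m],b[m],1)[0])),np.polyfit(a[m],b[m],1))
E
```

```text
t 18.38 pos [ 0.5232 -0.0631  0.2453] yaw_y 78.0 z [ 0.  0. -1.] F [-0.9 -0.5 -5.2] T [-0.11  0.21  0.21] gap 0.0077 gf 98.876713514328 q [-15.  28.  23. 114. -16.  41.  96.]
a [-0.01458001 -0.00544078] -159.53606898897598 368.6
b [-0.01454739 -0.00197239] -172.2787069261695 330.80000000000007
t 18.43 pos [ 0.5233 -0.0624  0.2452] yaw_y 77.8 z [-0.  0. -1.] F [-1.  -2.7 -5. ] T [-0.43  0.34  0.02] gap 0.0079 gf 98.96095991134644 q [-15.  28.  23. 114. -17.  41.  96.]
side 272 slope deg -0.0014515289641974674 [-2.53339596e-05  2.91246319e-03]
```

Run:
```python
from h import *
im,d=optics.grab_frame("top"); v,d=optics.grab_frame("side")
t=cv2.resize(im[175:285,250:380],None,fx=3.2,fy=3.2,interpolation=cv2.INTER_CUBIC); v=cv2.resize(v[140:240,240:345],None,fx=3.4,fy=3.4,interpolation=cv2.INTER_CUBIC)
h=min(len(t),len(v)); cv2.imwrite("pics/h5.png",np.hstack([t[:h],v[:h]]))
```

```text
(no output)
```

View pics/h5.png

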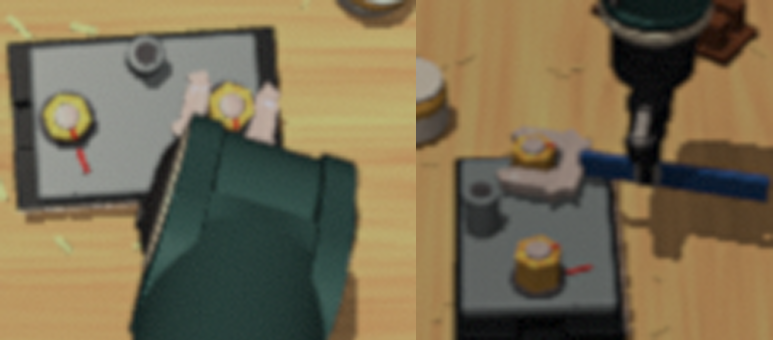

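arm_command([
  {"linear":[0.02,0,0],"twist":0},
  {"linear":[0.04,0,0],"twist":0},
  {"linear":[0.06,0,0],"twist":0},
  {"linear":[0.088,0,0],"twist":0},
  {"linear":[0.088,0,0],"twist":0},
])

```text
time: 19.05
position: [0.4565, -0.0466, 0.2448]
eef_rot: [[-0.978, 0.21, -0.002], [0.21, 0.978, 0.001], [0.002, 0.0, -1.0]]
ft_force: [1.0, -0.7, -4.9]
finger_gap: 0.008
grasp_force: 99.5
```

```bash
python3 mark.py
python3 - <<'E'
from h import *
im=cv2.imread("pics/topm.png"); v,d=optics.grab_frame("side"); cv2.imwrite("pics/side6.png",v)
t=cv2.resize(im[185:245,250:350],None,fx=4,fy=4,interpolation=cv2.INTER_CUBIC); v=cv2.resize(v[170:240,240:315],None,fx=5,fy=5,interpolation=cv2.INTER_CUBIC)
c=np.zeros((350,790,3),np.uint8); c[:240,:400]=t; c[:,405:405+375]=v; cv2.imwrite("pics/h6.png",c)
E
```

```text
t 19.05 pos [ 0.4565 -0.0466  0.2448] yaw_y 77.9 z [-0.002  0.001 -1.   ] F [ 1.  -0.7 -4.9] T [ 0.02 -0.06  0.01] gap 0.0080 gf 99.54587817192078 q [-18.  23.  24. 123. -15.  37.  94.]
a [-0.01458449 -0.00546504] -159.45822079396575 360.0
b [-0.01453211 -0.0019836 ] -172.22728697813648 334.6
```

View pics/h6.png

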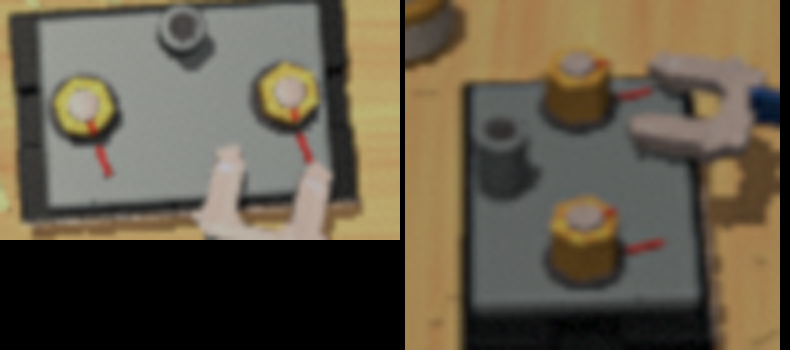

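```bash
cat >> h.py <<'E'
def wr(N,th,back=0,r=.1082,z=.245):
    u=np.array([np.cos(np.radians(th)),np.sin(np.radians(th))]); g=np.array(N)-(r+back)*u; go(g[0],g[1],z,th+90)
def arc(N,angs):
    s,p,R=st(); L=p[:2]-N
    print("r %.4f th %.1f"%(np.hypot(*L),np.degrees(np.arctan2(-L[1],-L[0]))))
    for a in angs:
        c,s_=np.cos(-np.radians(a)),np.sin(-np.radians(a)); t=N+np.array([[c,-s_],[s_,c]])@L
        print(a,(R.T@np.array([*(t-p[:2]),0])/.75).round(4).tolist(),"twist %.4f"%(a/180))
NA=(.6217,.0552); NB=(.6287,-.0852)
E
python3 -c "
from h import *
wr(NB,7.7,.065)"
```

```text
t 19.15 pos [ 0.4591 -0.047   0.2453] yaw_y 77.9 z [ 0.001  0.    -1.   ] F [ 0.6 -0.4 -4.7] T [-0.02 -0.04  0.02] gap 0.0076 gf 99.55060601234436 q [-18.  23.  24. 123. -15.  37.  94.]
linear [-0.0146, -0.0807, 0.0004] twist -0.1101 rows>=3
```

arm_command([
  {"linear":[-0.0146,-0.03,0],"twist":-0.038},
  {"linear":[-0.0146,-0.06,0],"twist":-0.076},
  {"linear":[-0.0146,-0.0807,0],"twist":-0.11},
  {"linear":[-0.0146,-0.0807,0],"twist":-0.11},
  {"linear":[-0.0146,-0.0807,0],"twist":-0.11},
])

```text
time: 19.57
position: [0.4575, -0.1098, 0.2452]
eef_rot: [[-0.991, -0.13, 0.001], [-0.13, 0.991, -0.0], [-0.001, -0.0, -1.0]]
ft_force: [0.2, 0.4, -4.8]
finger_gap: 0.0075
grasp_force: 99.4
```

```bash
python3 -c "
from h import *
wr(NB,7.7,0)"
```

```text
t 19.57 pos [ 0.4575 -0.1098  0.2452] yaw_y 97.5 z [ 0.001 -0.    -1.   ] F [ 0.2  0.4 -4.8] T [ 0.05 -0.05 -0.01] gap 0.0075 gf 99.44475889205933 q [ -7.  23.  20. 122. -12.  37. 119.]
linear [-0.0863, 0.0022, 0.0003] twist -0.0012 rows>=2
```

arm_command([
  {"linear":[-0.025,0.0022,0],"twist":0},
  {"linear":[-0.05,0.0022,0],"twist":0},
  {"linear":[-0.07,0.0022,0],"twist":0},
  {"linear":[-0.0863,0.0022,0],"twist":0},
  {"linear":[-0.0863,0.0022,0],"twist":0},
  {"linear":[-0.0863,0.0022,0],"twist":0},
])

```text
time: 20.07
position: [0.5216, -0.0978, 0.2448]
eef_rot: [[-0.991, -0.133, -0.0], [-0.133, 0.991, -0.0], [0.0, -0.0, -1.0]]
ft_force: [-0.8, -0.9, -4.0]
finger_gap: 0.0078
grasp_force: 99.5
```

```bash
python3 mark.py; python3 -c "
from h import *
arc(NB,[5,10,15,20,25,30])"
```

```text
t 20.07 pos [ 0.5216 -0.0978  0.2448] yaw_y 97.6 z [-0. -0. -1.] F [-0.8 -0.9 -4. ] T [-0.04  0.03  0.04] gap 0.0078 gf 99.48595762252808 q [ -8.  28.  19. 113. -13.  41. 117.]
a [-0.01457075 -0.005481  ] -159.38547556337244 365.8
b [-0.01468104 -0.00203349] -172.11404583713312 344.20000000000005
t 20.12 pos [ 0.521  -0.0981  0.2448] yaw_y 97.6 z [-0.001 -0.    -1.   ] F [-0.2 -1.  -3.9] T [ 0.03  0.06 -0.02] gap 0.0081 gf 99.48604345321655 q [ -8.  28.  19. 114. -13.  41. 117.]
r 0.1085 th 6.8
5 [-0.0007, 0.0126, 0.0] twist 0.0278
10 [-0.0025, 0.0251, 0.0] twist 0.0556
15 [-0.0054, 0.0374, -0.0] twist 0.0833
20 [-0.0094, 0.0493, -0.0] twist 0.1111
25 [-0.0144, 0.0609, -0.0] twist 0.1389
30 [-0.0204, 0.072, -0.0] twist 0.1667
```

Forward 15°, checking the mark, then more.

arm_command([
  {"linear":[-0.0007,0.0126,0],"twist":0.0278},
  {"linear":[-0.0025,0.0251,0],"twist":0.0556},
  {"linear":[-0.0054,0.0374,0],"twist":0.0833},
  {"linear":[-0.0054,0.0374,0],"twist":0.0833},
  {"linear":[-0.0054,0.0374,0],"twist":0.0833},
])

```text
time: 20.53
position: [0.5209, -0.0703, 0.245]
eef_rot: [[-0.992, 0.125, -0.001], [0.125, 0.992, -0.0], [0.001, -0.0, -1.0]]
ft_force: [-0.7, -0.2, -4.5]
finger_gap: 0.0077
grasp_force: 99.4
```

```bash
python3 mark.py|grep -v ^a; python3 -c "
from h import *
arc(NB,[-5,5,10,15,20])"
```

```text
t 20.53 pos [ 0.5209 -0.0703  0.245 ] yaw_y 82.8 z [-0.001 -0.    -1.   ] F [-0.7 -0.2 -4.5] T [ 0.07  0.24 -0.02] gap 0.0077 gf 99.37040090560913 q [-14.  28.  23. 114. -16.  41. 101.]
b [-0.01261516 -0.00119701] -174.57961924060308 111.40000000000003
t 20.58 pos [ 0.521  -0.0707  0.2451] yaw_y 82.8 z [-0. -0. -1.] F [-1.2  0.4 -4.5] T [0.28 0.39 0.16] gap 0.0079 gf 99.3958568572998 q [-14.  28.  23. 114. -16.  41. 101.]
r 0.1087 th -7.7
-5 [-0.0004, -0.0126, 0.0] twist -0.0278
5 [-0.0007, 0.0126, -0.0] twist 0.0278
10 [-0.0024, 0.0252, -0.0] twist 0.0556
15 [-0.0053, 0.0375, -0.0] twist 0.0833
20 [-0.0092, 0.0495, -0.0] twist 0.1111
```

arm_command([
  {"linear":[-0.0007,0.0126,0],"twist":0.0278},
  {"linear":[-0.0024,0.0252,0],"twist":0.0556},
  {"linear":[-0.0053,0.0375,0],"twist":0.0833},
  {"linear":[-0.0092,0.0495,0],"twist":0.1111},
  {"linear":[-0.0092,0.0495,0],"twist":0.1111},
  {"linear":[-0.0092,0.0495,0],"twist":0.1111},
])

```text
time: 21.08
position: [0.5329, -0.035, 0.2451]
eef_rot: [[-0.89, 0.456, 0.0], [0.456, 0.89, -0.001], [-0.0, -0.0, -1.0]]
ft_force: [1.4, -0.0, -5.0]
finger_gap: 0.0078
grasp_force: 99.4
```

```bash
python3 mark.py|grep -v ^a; python3 -c "
from h import *
arc(NB,[-10,-5,3,6,10,15])"
```

```text
t 21.08 pos [ 0.5329 -0.035   0.2451] yaw_y 62.9 z [ 0.    -0.001 -1.   ] F [ 1.4 -0.  -5. ] T [ 0.13 -0.34  0.12] gap 0.0078 gf 99.38796758651733 q [-21.  29.  27. 113. -20.  42.  81.]
b [-0.0149918   0.00301513] 168.62845266231685 316.20000000000005
t 21.13 pos [ 0.5328 -0.0352  0.2451] yaw_y 62.9 z [ 0. -0. -1.] F [ 1.5  0.5 -5.5] T [ 0.22 -0.33  0.22] gap 0.0083 gf 99.37125563621521 q [-21.  29.  27. 113. -20.  42.  81.]
r 0.1081 th -27.5
-10 [-0.002, -0.0251, 0.0] twist -0.0556
-5 [-0.0005, -0.0126, 0.0] twist -0.0278
3 [-0.0003, 0.0075, -0.0] twist 0.0167
6 [-0.0009, 0.0151, -0.0] twist 0.0333
10 [-0.0024, 0.025, -0.0] twist 0.0556
15 [-0.0052, 0.0373, -0.0] twist 0.0833
```

arm_command([
  {"linear":[-0.0005,-0.0126,0],"twist":-0.0278},
  {"linear":[-0.0005,-0.0126,0],"twist":-0.0278},
  {"linear":[-0.0005,-0.0126,0],"twist":-0.0278},
])

```text
time: 21.38
position: [0.5288, -0.0438, 0.2453]
eef_rot: [[-0.925, 0.381, 0.0], [0.381, 0.925, 0.0], [-0.0, 0.001, -1.0]]
ft_force: [2.2, 0.1, -4.9]
finger_gap: 0.0077
grasp_force: 99.4
```

```bash
python3 mark.py|grep -v ^a; python3 -c "
from h import *
im=cv2.imread('pics/topm.png'); print(proj('top',[[.6287-.0046,-.0852-.003,.09]]))
cv2.imwrite('pics/h7.png',cv2.resize(im[185:255,280:365],None,fx=7,fy=7,interpolation=cv2.INTER_CUBIC))
arc(NB,[-10,-5,3,6,10,15])"
```

```text
t 21.38 pos [ 0.5288 -0.0438  0.2453] yaw_y 67.6 z [ 0.  0. -1.] F [ 2.2  0.1 -4.9] T [ 0.07 -0.29  0.3 ] gap 0.0077 gf 99.37957763671875 q [-19.  29.  26. 114. -19.  41.  85.]
b [-0.01463724  0.00130903] 174.88953301175553 351.20000000000005
[[322.35372119 208.02664789]]
t 21.43 pos [ 0.5289 -0.0435  0.2452] yaw_y 67.6 z [ 0.  0. -1.] F [ 1.  -1.1 -5.3] T [-0.12 -0.22  0.19] gap 0.0077 gf 99.37930583953857 q [-20.  29.  26. 114. -19.  41.  85.]
r 0.1081 th -22.7
-10 [-0.0021, -0.025, -0.0] twist -0.0556
-5 [-0.0005, -0.0126, -0.0] twist -0.0278
3 [-0.0002, 0.0075, 0.0] twist 0.0167
6 [-0.0008, 0.0151, 0.0] twist 0.0333
10 [-0.0023, 0.025, 0.0] twist 0.0556
15 [-0.0051, 0.0373, 0.0] twist 0.0833
```

View pics/h7.png

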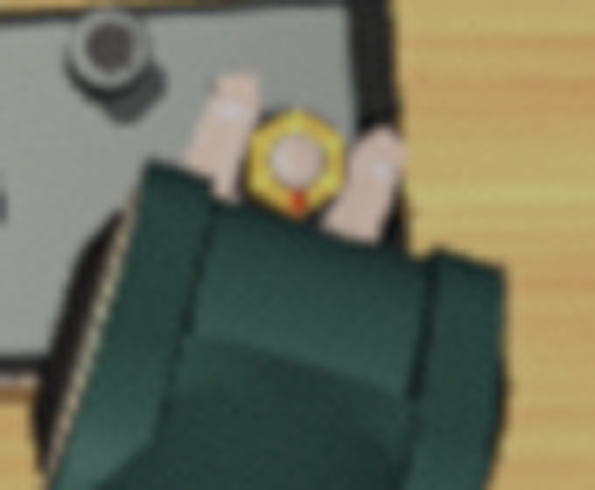

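arm_command([
  {"linear":[-0.0002,0.0075,0],"twist":0.0167},
  {"linear":[-0.0008,0.0151,0],"twist":0.0333},
  {"linear":[-0.0023,0.025,0],"twist":0.0556},
  {"linear":[-0.0033,0.03,0],"twist":0.0667},
  {"linear":[-0.0033,0.03,0],"twist":0.0667},
])

```text
time: 21.85
position: [0.54, -0.023, 0.245]
eef_rot: [[-0.824, 0.566, -0.0], [0.566, 0.824, -0.001], [-0.0, -0.001, -1.0]]
ft_force: [-0.2, -3.2, -4.2]
finger_gap: 0.0075
grasp_force: 99.5
```

```bash
python3 mark.py|grep -v ^a; python3 -c "
from h import *
arc(NB,[-5,2,4,6,10])"
```

```text
t 21.85 pos [ 0.54  -0.023  0.245] yaw_y 55.5 z [-0.    -0.001 -1.   ] F [-0.2 -3.2 -4.2] T [-0.79 -0.1   0.09] gap 0.0075 gf 99.50810551643372 q [-24.  30.  29. 112. -21.  42.  73.]
b [-0.01236136  0.00437503] 160.50971141599965 85.00000000000001
t 21.90 pos [ 0.5398 -0.0233  0.245 ] yaw_y 55.7 z [-0.    -0.001 -1.   ] F [ 1.3 -3.6 -5. ] T [-0.59 -0.18  0.18] gap 0.0079 gf 99.5161235332489 q [-24.  30.  29. 112. -21.  42.  73.]
r 0.1083 th -34.8
-5 [-0.0004, -0.0126, 0.0] twist -0.0278
2 [-0.0001, 0.005, -0.0] twist 0.0111
4 [-0.0004, 0.0101, -0.0] twist 0.0222
6 [-0.0009, 0.0151, -0.0] twist 0.0333
10 [-0.0024, 0.0251, -0.0] twist 0.0556
```

arm_command([
  {"linear":[0.02,0,0],"twist":0},
  {"linear":[0.04,0,0],"twist":0},
  {"linear":[0.06,0,0],"twist":0},
  {"linear":[0.088,0,0],"twist":0},
  {"linear":[0.088,0,0],"twist":0},
])

```text
time: 22.32
position: [0.4827, 0.0156, 0.2447]
eef_rot: [[-0.827, 0.562, -0.003], [0.562, 0.827, 0.001], [0.003, -0.0, -1.0]]
ft_force: [0.7, 1.2, -4.2]
finger_gap: 0.008
grasp_force: 99.5
```

```bash
python3 mark.py
python3 - <<'E'
from h import *
im=cv2.imread("pics/topm.png"); v,d=optics.grab_frame("side"); cv2.imwrite("pics/side7.png",v)
t=cv2.resize(im[180:260,250:365],None,fx=4,fy=4,interpolation=cv2.INTER_CUBIC); v=cv2.resize(v[170:234,245:305],None,fx=5,fy=5,interpolation=cv2.INTER_CUBIC)
c=np.zeros((320,790,3),np.uint8); c[:,:460]=t; c[:,465:765]=v; cv2.imwrite("pics/h8.png",c)
E
```

```text
t 22.32 pos [0.4827 0.0156 0.2447] yaw_y 55.8 z [-0.003  0.001 -1.   ] F [ 0.7  1.2 -4.2] T [ 0.08 -0.06  0.01] gap 0.0080 gf 99.53296780586243 q [-30.  26.  29. 120. -20.  39.  68.]
a [-0.01458141 -0.00546271] -159.4622844366666 366.8
b [-0.01464234  0.00461183] 162.5173691073098 373.6000000000001
```

View pics/h8.png

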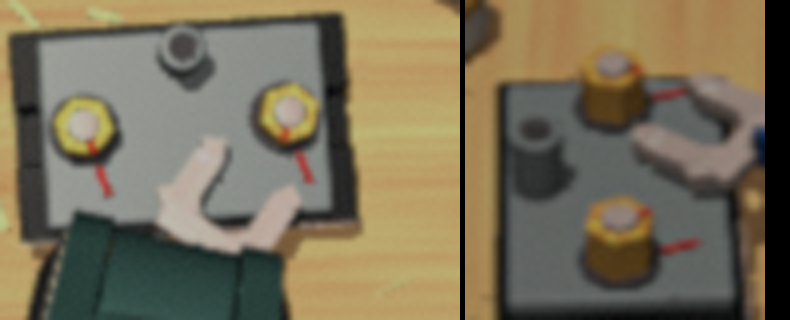

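```bash
python3 -c "
from h import *
wr(NA,20.5,.065)"
```

```text
t 22.42 pos [0.4849 0.0143 0.2453] yaw_y 55.7 z [-0.     0.001 -1.   ] F [ 0.3  1.1 -3.3] T [-0.02 -0.01  0.02] gap 0.0073 gf 99.52917337417603 q [-30.  26.  29. 120. -20.  39.  69.]
linear [0.0132, -0.0409, 0.0003] twist -0.3042 rows>=8
```

arm_command([
  {"linear":[0.013,-0.02,0],"twist":-0.038},
  {"linear":[0.013,-0.041,0],"twist":-0.076},
  {"linear":[0.013,-0.041,0],"twist":-0.114},
  {"linear":[0.013,-0.041,0],"twist":-0.152},
  {"linear":[0.013,-0.041,0],"twist":-0.19},
  {"linear":[0.013,-0.041,0],"twist":-0.228},
  {"linear":[0.013,-0.041,0],"twist":-0.266},
  {"linear":[0.013,-0.041,0],"twist":-0.304},
  {"linear":[0.013,-0.041,0],"twist":-0.304},
  {"linear":[0.013,-0.041,0],"twist":-0.304},
])

```text
time: 23.25
position: [0.4602, -0.0065, 0.2452]
eef_rot: [[-0.939, -0.344, 0.0], [-0.344, 0.939, 0.0], [-0.0, 0.0, -1.0]]
ft_force: [0.3, -0.1, -3.8]
finger_gap: 0.0077
grasp_force: 99.4
```

```bash
python3 -c "
from h import *
wr(NA,20.5,0)"
```

```text
t 23.25 pos [ 0.4602 -0.0065  0.2452] yaw_y 110.1 z [ 0.  0. -1.] F [ 0.3 -0.1 -3.8] T [0.03 0.07 0.04] gap 0.0077 gf 99.38642263412476 q [-17.  22.  17. 123. -10.  37. 117.]
linear [-0.0863, 0.0023, 0.0002] twist -0.0022 rows>=2
```

arm_command([
  {"linear":[-0.025,0.002,0],"twist":-0.002},
  {"linear":[-0.05,0.002,0],"twist":-0.002},
  {"linear":[-0.07,0.0023,0],"twist":-0.002},
  {"linear":[-0.0863,0.0023,0],"twist":-0.002},
  {"linear":[-0.0863,0.0023,0],"twist":-0.002},
  {"linear":[-0.0863,0.0023,0],"twist":-0.002},
])

```text
time: 23.75
position: [0.5203, 0.018, 0.2448]
eef_rot: [[-0.937, -0.35, -0.0], [-0.35, 0.937, -0.001], [0.001, -0.0, -1.0]]
ft_force: [0.7, -0.5, -4.2]
finger_gap: 0.0083
grasp_force: 99.7
```

```bash
python3 -c "
from h import *
arc(NA,[5,10,15,20,25,30,35,40,45])"
```

```text
t 23.75 pos [0.5203 0.018  0.2448] yaw_y 110.5 z [-0.    -0.001 -1.   ] F [ 0.7 -0.5 -4.2] T [-0.24 -0.17 -0.12] gap 0.0083 gf 99.7223174571991 q [-18.  27.  16. 115. -11.  40. 115.]
r 0.1080 th 20.1
5 [-0.0006, 0.0126, -0.0] twist 0.0278
10 [-0.0024, 0.025, -0.0] twist 0.0556
15 [-0.0052, 0.0372, -0.0] twist 0.0833
20 [-0.009, 0.0492, -0.0] twist 0.1111
25 [-0.0139, 0.0608, -0.0] twist 0.1389
30 [-0.0198, 0.0719, -0.0] twist 0.1667
35 [-0.0266, 0.0825, -0.0001] twist 0.1944
40 [-0.0343, 0.0924, -0.0001] twist 0.2222
45 [-0.0429, 0.1016, -0.0001] twist 0.2500
```

arm_command([
  {"linear":[-0.0006,0.0126,0],"twist":0.0278},
  {"linear":[-0.0024,0.025,0],"twist":0.0556},
  {"linear":[-0.0052,0.0372,0],"twist":0.0833},
  {"linear":[-0.009,0.0492,0],"twist":0.1111},
  {"linear":[-0.0139,0.0608,0],"twist":0.1389},
  {"linear":[-0.0198,0.0719,0],"twist":0.1667},
  {"linear":[-0.0266,0.0825,0],"twist":0.1944},
  {"linear":[-0.0343,0.0924,0],"twist":0.2222},
  {"linear":[-0.0429,0.1016,0],"twist":0.25},
  {"linear":[-0.0429,0.1016,0],"twist":0.25},
])

```text
time: 24.58
position: [0.5236, 0.1009, 0.2451]
eef_rot: [[-0.908, 0.42, 0.001], [0.42, 0.908, -0.001], [-0.002, -0.001, -1.0]]
ft_force: [0.4, -9.8, -4.1]
finger_gap: 0.0081
grasp_force: 100.2
```

```bash
python3 mark.py; python3 -c "
from h import *
arc(NA,[4,8,10])"
```

```text
t 24.58 pos [0.5236 0.1009 0.2451] yaw_y 65.2 z [ 0.001 -0.001 -1.   ] F [ 0.4 -9.8 -4.1] T [-2.16 -0.15 -0.63] gap 0.0081 gf 100.16995310783386 q [-36.  29.  27. 113. -19.  42.  68.]
a [-0.01447793  0.00121928] 175.18612963895362 313.0
b [-0.01461659  0.00460633] 162.50804714115344 376.00000000000006
t 24.63 pos [0.5233 0.1003 0.2451] yaw_y 65.4 z [ 0.001 -0.002 -1.   ] F [ 2.  -7.1 -3.5] T [-1.71 -0.37 -0.45] gap 0.0079 gf 100.09057402610779 q [-35.  29.  27. 113. -19.  42.  68.]
r 0.1082 th -24.6
4 [-0.0004, 0.0101, -0.0] twist 0.0222
8 [-0.0014, 0.0201, -0.0] twist 0.0444
10 [-0.0022, 0.0251, -0.0] twist 0.0556
```

arm_command([
  {"linear":[-0.0004,0.0101,0],"twist":0.0222},
  {"linear":[-0.0014,0.0201,0],"twist":0.0444},
  {"linear":[-0.0014,0.0201,0],"twist":0.0444},
  {"linear":[-0.0014,0.0201,0],"twist":0.0444},
])

```text
time: 24.97
position: [0.5304, 0.1132, 0.245]
eef_rot: [[-0.843, 0.538, 0.001], [0.538, 0.843, -0.002], [-0.001, -0.001, -1.0]]
ft_force: [1.4, -7.1, -4.0]
finger_gap: 0.0078
grasp_force: 100.0
```

```bash
python3 mark.py|grep -v ^b
```

```text
t 24.97 pos [0.5304 0.1132 0.245 ] yaw_y 57.5 z [ 0.001 -0.002 -1.   ] F [ 1.4 -7.1 -4. ] T [-1.63 -0.36 -0.43] gap 0.0078 gf 100.02602934837341 q [-38.  30.  28. 112. -21.  42.  60.]
a [-0.01472689  0.00308609] 168.16466269077586 368.8
```

arm_command([
  {"linear":[0.02,0,0],"twist":0},
  {"linear":[0.04,0,0],"twist":0},
  {"linear":[0.06,0,0],"twist":0},
  {"linear":[0.088,0,0],"twist":0},
  {"linear":[0.088,0,0],"twist":0},
])

```text
time: 25.43
position: [0.472, 0.1511, 0.2448]
eef_rot: [[-0.845, 0.534, -0.002], [0.534, 0.845, 0.001], [0.002, -0.0, -1.0]]
ft_force: [0.7, 0.3, -4.4]
finger_gap: 0.0079
grasp_force: 100.0
```

```bash
python3 mark.py
```

```text
t 25.43 pos [0.472  0.1511 0.2448] yaw_y 57.7 z [-0.002  0.001 -1.   ] F [ 0.7  0.3 -4.4] T [ 0.09 -0.03  0.01] gap 0.0079 gf 100.02507448196411 q [-45.  26.  29. 119. -20.  40.  54.]
a [-0.01500991  0.00311613] 168.2717358405412 382.6
b [-0.01460095  0.00465193] 162.32789315852557 375.20000000000005
```

Run:
```python
from h import *
fr={n:[optics.grab_frame(n) for _ in range(5)] for n in("top","side")}
off={"top":np.array([.0045,.0025]),"side":np.array([.0004,-.0016])}
CH=RACK[1:]
for n in fr:
    d=np.stack([f[1] for f in fr[n]]); d[d==0]=np.nan; d=np.nanmedian(d,0); d=np.nan_to_num(d).astype(np.float32); np.save(f"{n}8.npy",d); cv2.imwrite(f"pics/{n}8.png",fr[n][-1][0])
    P=cloud(n,d)
    m=(P[...,2]>.02)&(P[...,2]<.06)&(np.hypot(P[...,0]-.489,P[...,1]+.398)<.11); m=np.nan_to_num(m).astype(float)
    pp=[np.c_[q[:,:2],np.maximum(q[:,2],.02)] for q in CH]
    v,f=fit(pp,{n:m},[.489,-.398,-.58],0,np.radians([-40,-30])); print(n,"cheeks",v[:2]+off[n],np.degrees(v[2]),f,m.sum())
    v,f,_=dfind(RACK,{n:P},[.489,-.398,-.58],.007,.06,.13,np.radians([-40,-28])); print(n,"all",v[:2]+off[n],np.degrees(v[2]),f)
    # edge profile: cheek-top points in rack frame
    th=np.radians(-33.5); ux=np.array([np.cos(th),np.sin(th)]); uy=np.array([-ux[1],ux[0]])
    t=(P[...,2]>.038)&(P[...,2]<.052)&(np.hypot(P[...,0]-.489,P[...,1]+.398)<.11); q=P[t][:,:2]+off[n]-[.489,-.3975]
    a,b=q@ux,q@uy; print("  tops",t.sum(),"x",np.percentile(a,[1,99]).round(4),"y",np.percentile(b,[1,99]).round(4),"ymean signs",b[b>0].mean().round(4),b[b<0].mean().round(4),"xmean",a[a>0].mean().round(4),a[a<0].mean().round(4))
    for sx in(1,-1):
      k=a*sx>0; print("   pair",sx,"y mid of means",((b[k&(b>0)].mean()+b[k&(b<0)].mean())/2).round(4))
a=cv2.resize(cv2.imread("pics/top8.png")[215:300,390:465],None,fx=5,fy=5,interpolation=cv2.INTER_CUBIC); b=cv2.resize(cv2.imread("pics/side8.png")[115:175,275:355],None,fx=5,fy=5,interpolation=cv2.INTER_CUBIC)
c=np.zeros((425,790,3),np.uint8); c[:425,:375]=a; c[:300,385:785]=b; cv2.imwrite("pics/h9.png",c)
go(.489,-.3975,.36,56.5)
```

```text
top cheeks [ 0.48727023 -0.39830968] -34.02650700424278 0.24820732098069742 544.0
top all [ 0.48713715 -0.3984004 ] -33.99251494128033 0.07442034589599467
  tops 423 x [-0.0731  0.0701] y [-0.0305  0.0276] ymean signs 0.0173 -0.0189 xmean 0.053 -0.0563
   pair 1 y mid of means -0.0016
   pair -1 y mid of means -0.0001
side cheeks [ 0.48233601 -0.41125912] -22.499943911905053 0.6005127856497713 167.0
side all [ 0.48993885 -0.40061546] -30.841855941857567 0.6491882261423804
  tops 90 x [0.0367 0.0717] y [-0.0311  0.0279] ymean signs 0.0186 -0.0176 xmean 0.0543 nan
   pair 1 y mid of means 0.0005
   pair -1 y mid of means nan
t 25.98 pos [0.4745 0.1493 0.245 ] yaw_y 57.7 z [ 0. -0. -1.] F [-0.4  0.3 -4.8] T [ 0.01 -0.03  0.01] gap 0.0076 gf 100.0268018245697 q [-45.  27.  29. 118. -20.  40.  55.]
linear [-0.4058, -0.606, -0.1532] twist 0.0067 rows>=14<stdin>:15: RuntimeWarning: Mean of empty slice.
  ret = ret.dtype.type(ret / rcount)
<stdin>:17: RuntimeWarning: Mean of empty slice.
```

View pics/h9.png

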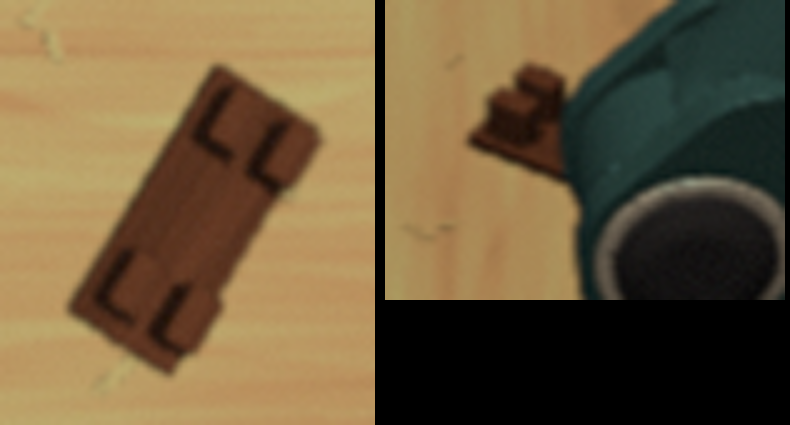

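Run:
```python
from h import *
CH=RACK[1:]; pp=[np.c_[q[:,:2],np.maximum(q[:,2],.02)] for q in CH]
off={"top":np.array([.0045,.0025]),"side":np.array([.0004,-.0016])}
c0=np.array([.4885,-.398]); th=np.radians(-33.8); ux=np.array([np.cos(th),np.sin(th)]); uy=np.array([-ux[1],ux[0]])
for n,fs in(("top",("top0","top3","top8")),("side",("side0","side1","side6","side2"))):
  for f_ in fs:
    if not __import__("os").path.exists(f_+".npy"): continue
    P=cloud(n,np.load(f_+".npy")); m=(np.nan_to_num(P[...,2])>.02)&(P[...,2]<.06)&(np.hypot(P[...,0]-c0[0],P[...,1]-c0[1])<.11)
    v,f=fit(pp,{n:m.astype(float)},[*c0,th],0,[th-.08,th+.08]); d=v[:2]+off[n]-c0
    t=(P[...,2]>.039)&(P[...,2]<.051)&m; q=P[t][:,:2]+off[n]-c0; a,b=q@ux,q@uy
    y=[ (b[k&(b>.002)].mean()+b[k&(b<-.002)].mean())/2 for k in(a>0,a<0)]
    print(f_,int(m.sum()),"fit along %.4f lat %.4f yaw %.1f cost %.2f"%(d@ux,d@uy,np.degrees(v[2]),f),"tops lat +x,-x",np.round(y,4),"x mid",((a[a>0].mean()+a[a<0].mean())/2).round(4))
```

```text
top0 542 fit along -0.0008 lat -0.0011 yaw -33.5 cost 0.25 tops lat +x,-x [-0.0007  0.0004] x mid -0.0013
top3 0 fit along 0.0023 lat 0.0046 yaw -38.4 cost 1.00 tops lat +x,-x [nan nan] x mid nan
top8 544 fit along -0.0007 lat -0.0011 yaw -33.5 cost 0.25 tops lat +x,-x [-0.0008  0.0003] x mid -0.0014
side0 335 fit along 0.0010 lat -0.0021 yaw -31.1 cost 0.22 tops lat +x,-x [0.0019 0.0014] x mid -0.0012
side1 339 fit along 0.0003 lat -0.0010 yaw -31.2 cost 0.21 tops lat +x,-x [0.0017 0.0021] x mid -0.0015
side2 342 fit along 0.0007 lat -0.0019 yaw -31.4 cost 0.21 tops lat +x,-x [0.0018 0.0014] x mid -0.0009<stdin>:11: RuntimeWarning: Mean of empty slice.
  ret = ret.dtype.type(ret / rcount)
<stdin>:12: RuntimeWarning: Mean of empty slice.
```

```bash
python3 -c "
from h import *
go(.4991,-.4051,.34,56.2)"
```

```text
t 25.98 pos [0.4745 0.1493 0.245 ] yaw_y 57.7 z [ 0. -0. -1.] F [-0.4  0.3 -4.8] T [ 0.01 -0.03  0.01] gap 0.0076 gf 100.0268018245697 q [-45.  27.  29. 118. -20.  40.  55.]
linear [-0.4226, -0.6073, -0.1265] twist 0.0084 rows>=14
```

arm_command([
  {"linear":[0,0,-0.05],"twist":0},
  {"linear":[0,0,-0.1],"twist":0},
  {"linear":[-0.03,-0.04,-0.1265],"twist":0},
  {"linear":[-0.42,-0.605,-0.1265],"twist":0.008},
  {"linear":[-0.42,-0.605,-0.1265],"twist":0.008},
  {"linear":[-0.42,-0.605,-0.1265],"twist":0.008},
  {"linear":[-0.42,-0.605,-0.1265],"twist":0.008},
  {"linear":[-0.42,-0.605,-0.1265],"twist":0.008},
  {"linear":[-0.42,-0.605,-0.1265],"twist":0.008},
  {"linear":[-0.42,-0.605,-0.1265],"twist":0.008},
])

```text
time: 26.82
position: [0.4889, -0.1808, 0.3399]
eef_rot: [[-0.832, 0.555, 0.0], [0.555, 0.832, 0.0], [-0.0, 0.0, -1.0]]
ft_force: [1.5, -0.1, -4.8]
finger_gap: 0.0078
grasp_force: 100.2
```

```bash
python3 -c "
from h import *
go(.4991,-.4051,.34,56.2)"
```

```text
t 26.82 pos [ 0.4889 -0.1808  0.3399] yaw_y 56.3 z [ 0.  0. -1.] F [ 1.5 -0.1 -4.8] T [ 0.05 -0.06 -0.04] gap 0.0078 gf 100.1905882358551 q [-16.  22.  40. 112. -17.  53.  89.]
linear [-0.1773, -0.2413, -0.0001] twist 0.0005 rows>=6
```

arm_command([
  {"linear":[-0.177,-0.241,0],"twist":0},
  {"linear":[-0.177,-0.241,0],"twist":0},
  {"linear":[-0.177,-0.241,0],"twist":0},
  {"linear":[-0.177,-0.241,0],"twist":0},
  {"linear":[-0.177,-0.241,0],"twist":0},
  {"linear":[-0.177,-0.241,0],"twist":0},
  {"linear":[-0.177,-0.241,0],"twist":0},
  {"linear":[-0.177,-0.241,0],"twist":0},
  {"linear":[-0.177,-0.241,0],"twist":0},
  {"linear":[-0.177,-0.241,0],"twist":0},
])

```text
time: 27.65
position: [0.4999, -0.4016, 0.3397]
eef_rot: [[-0.833, 0.554, 0.0], [0.554, 0.833, 0.001], [0.0, 0.001, -1.0]]
ft_force: [0.4, 0.5, -4.9]
finger_gap: 0.008
grasp_force: 100.0
```

Run:
```python
from h import *
s,p,R=st()
c0=np.array([.4885,-.398]); th=np.radians(-33.8); ux=np.array([np.cos(th),np.sin(th)]); uy=np.array([-ux[1],ux[0]])
for n,off in(("top",(.0045,.0025,0)),("side",(.0004,-.0016,0))):
    im,d=optics.grab_frame(n); cv2.imwrite(f"pics/{n}9.png",im); P=cloud(n,d).reshape(-1,3)+off
    q=P[:,:2]-c0; a,b,z=q@ux,q@uy,P[:,2]
    m=(z>.155)&(z<.2)&(abs(b)<.03)&(((a>.045)&(a<.08))|((a<-.03)&(a>-.1)))
    if m.sum()>8:
        print(n,m.sum(),"handle lat line",np.polyfit(a[m],b[m],1).round(4),"range b",np.percentile(b[m],[3,97]).round(4),"z",np.percentile(z[m],[3,97]).round(3))
    m=(z>.155)&(z<.2)&(a<-.03)&(a>-.13)&(abs(b)<.03); print("  end a",np.percentile(a[m],[0,3]) if m.sum()>5 else m.sum())
    m=(z>.039)&(z<.051)&(abs(b)<.04)&(abs(a)<.08); print("  cheek px",m.sum())
go(.4991,-.4051,.19,56.2)
```

```text
t 27.65 pos [ 0.4999 -0.4016  0.3397] yaw_y 56.4 z [ 0.     0.001 -1.   ] F [ 0.4  0.5 -4.9] T [ 0.01  0.01 -0.02] gap 0.0080 gf 100.00052690505981 q [  9.  34.  38.  94. -24.  60. 111.]
top 272 handle lat line [-0.0054  0.0068] range b [-0.0005  0.011 ] z [0.165 0.191]
  end a [-0.08948749 -0.0882232 ]
  cheek px 308
side 198 handle lat line [0.0034 0.008 ] range b [-0.0007  0.0151] z [0.163 0.189]
  end a [-0.09069165 -0.09038642]
  cheek px 175
t 27.75 pos [ 0.4999 -0.4017  0.3399] yaw_y 56.4 z [ 0.  0. -1.] F [-0.3 -0.5 -4.4] T [0.08 0.02 0.  ] gap 0.0080 gf 100.0007700920105 q [  9.  34.  38.  94. -24.  60. 111.]
linear [-0.0016, -0.0045, 0.1999] twist 0.0010 rows>=4
```

```bash
cat > rk.py <<'E'
from h import *
s,p,R=st()
c0=np.array([.4885,-.398]); th=np.radians(-33.8); ux=np.array([np.cos(th),np.sin(th)]); uy=np.array([-ux[1],ux[0]])
q=p[:2]-c0; print("tool a %.4f b %.4f"%(q@ux,q@uy)); zu=p[2]-.177
for n in("top","side"):
    D=[]
    for _ in range(4): im,d=optics.grab_frame(n); D.append(np.where(d==0,np.nan,d))
    cv2.imwrite(f"pics/{n}10.png",im); P=cloud(n,np.nan_to_num(np.nanmedian(D,0)).astype(np.float32)).reshape(-1,3)
    q=P[:,:2]-c0; a,b,z=q@ux,q@uy,P[:,2]
    for nm,lo,hi in(("+",.04,.07),("-",-.07,-.04)):
        k=(a>lo)&(a<hi)&(abs(b)<.045)
        h=k&(z>zu+.02)&(z<zu+.032); c=k&(z>.039)&(z<.051)&(z<zu-.001)
        f=lambda m:(m.sum(),np.percentile(b[m],[3,50,97]).round(4).tolist()) if m.sum()>4 else m.sum()
        print(n,nm,"handle top",f(h),"cheek+",f(c&(b>.006)),"cheek-",f(c&(b<-.004)))
E
python3 -c "
from h import *
go(.4985,-.4059,.234,56.2)"
```

```text
t 27.75 pos [ 0.4999 -0.4017  0.3399] yaw_y 56.4 z [ 0.  0. -1.] F [-0.3 -0.5 -4.4] T [0.08 0.02 0.  ] gap 0.0080 gf 100.0007700920105 q [  9.  34.  38.  94. -24.  60. 111.]
linear [-0.0015, -0.0058, 0.1413] twist 0.0010 rows>=3
```

arm_command([
  {"linear":[-0.0015,-0.0058,0.05],"twist":0.001},
  {"linear":[-0.0015,-0.0058,0.1],"twist":0.001},
  {"linear":[-0.0015,-0.0058,0.141],"twist":0.001},
  {"linear":[-0.0015,-0.0058,0.141],"twist":0.001},
  {"linear":[-0.0015,-0.0058,0.141],"twist":0.001},
  {"linear":[-0.0015,-0.0058,0.141],"twist":0.001},
])

```text
time: 28.25
position: [0.4986, -0.4073, 0.2362]
eef_rot: [[-0.83, 0.557, 0.002], [0.557, 0.83, -0.002], [-0.002, -0.0, -1.0]]
ft_force: [-0.5, -0.5, -3.0]
finger_gap: 0.0076
grasp_force: 99.8
```

```bash
python3 rk.py; python3 -c "
from h import *
a=cv2.imread('pics/top10.png'); b=cv2.imread('pics/side10.png')
a=cv2.resize(a[215:300,380:465],None,fx=4.5,fy=4.5,interpolation=cv2.INTER_CUBIC); b=cv2.resize(b[105:175,270:360],None,fx=4.4,fy=4.4,interpolation=cv2.INTER_CUBIC)
c=np.zeros((400,790,3),np.uint8); c[:a.shape[0],:a.shape[1]]=a[:400]; c[:b.shape[0],390:390+b.shape[1]]=b[:,:400]; cv2.imwrite('pics/h10.png',c)"
```

```text
t 28.25 pos [ 0.4986 -0.4073  0.2362] yaw_y 56.1 z [ 0.002 -0.002 -1.   ] F [-0.5 -0.5 -3. ] T [-0.06 -0.02  0.01] gap 0.0076 gf 99.83959794044495 q [ 13.  41.  34.  97. -29.  50. 115.]
tool a 0.0135 b -0.0021
top + handle top (np.int64(31), [-0.0101, -0.0045, -0.0015]) cheek+ (np.int64(43), [0.0065, 0.0146, 0.0231]) cheek- 0
top - handle top (np.int64(46), [-0.0086, -0.0036, 0.0005]) cheek+ (np.int64(70), [0.0064, 0.0153, 0.0232]) cheek- (np.int64(45), [-0.0334, -0.0281, -0.0224])
side + handle top (np.int64(13), [-0.0026, 0.0026, 0.007]) cheek+ (np.int64(33), [0.0098, 0.0204, 0.0284]) cheek- (np.int64(14), [-0.0116, -0.0083, -0.0057])
side - handle top (np.int64(20), [-0.0041, 0.003, 0.0075]) cheek+ (np.int64(36), [0.01, 0.0219, 0.0296]) cheek- (np.int64(13), [-0.0115, -0.0092, -0.0049])
```

View pics/h10.png

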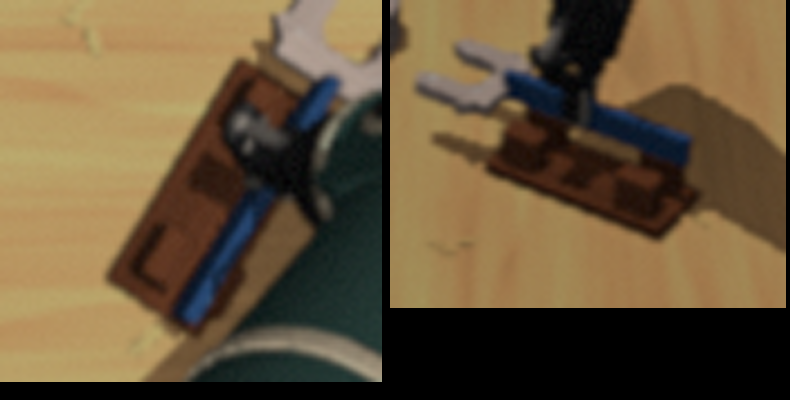

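```bash
python3 -c "
from h import *
go(.4978,-.4084,.215,56.2)"
```

```text
t 28.65 pos [ 0.4981 -0.407   0.2346] yaw_y 56.1 z [ 0.001 -0.    -1.   ] F [ 0.7  0.8 -4.6] T [-0.01  0.09 -0.01] gap 0.0081 gf 99.8553478717804 q [ 13.  42.  34.  97. -29.  50. 115.]
linear [-0.0007, -0.0018, 0.0261] twist -0.0004 rows>=1
```

arm_command([
  {"linear":[-0.0007,-0.0018,0],"twist":0},
  {"linear":[-0.0007,-0.0018,0.006],"twist":0},
  {"linear":[-0.0007,-0.0018,0.013],"twist":0},
  {"linear":[-0.0007,-0.0018,0.02],"twist":0},
  {"linear":[-0.0007,-0.0018,0.026],"twist":0},
  {"linear":[-0.0007,-0.0018,0.026],"twist":0},
  {"linear":[-0.0007,-0.0018,0.026],"twist":0},
])

```text
time: 29.23
position: [0.4976, -0.4083, 0.2141]
eef_rot: [[-0.83, 0.558, -0.001], [0.558, 0.83, 0.0], [0.001, -0.0, -1.0]]
ft_force: [0.3, -0.8, -3.5]
finger_gap: 0.0079
grasp_force: 99.9
```

```bash
python3 rk.py
```

```text
t 29.23 pos [ 0.4976 -0.4083  0.2141] yaw_y 56.1 z [-0.001  0.    -1.   ] F [ 0.3 -0.8 -3.5] T [-0.05  0.04  0.01] gap 0.0079 gf 99.87347602844238 q [ 13.  43.  33.  98. -30.  48. 116.]
tool a 0.0133 b -0.0035
top + handle top (np.int64(32), [-0.0118, -0.0054, -0.0026]) cheek+ 0 cheek- 0
top - handle top (np.int64(41), [-0.0104, -0.0054, -0.0014]) cheek+ 0 cheek- 0
side + handle top (np.int64(20), [-0.0045, 0.0011, 0.0064]) cheek+ 0 cheek- 0
side - handle top (np.int64(22), [-0.0071, -0.0001, 0.0059]) cheek+ 0 cheek- 0
```

arm_command([
  {"linear":[0,0,0.01],"twist":0},
  {"linear":[0,0,0.02],"twist":0},
  {"linear":[0,0,0.028],"twist":0},
  {"linear":[0,0,0.0325],"twist":0},
  {"linear":[0,0,0.0325],"twist":0},
  {"linear":[0,0,0.0325],"twist":0},
])

```text
time: 30.13
position: [0.4975, -0.4084, 0.1899]
eef_rot: [[-0.83, 0.558, -0.0], [0.558, 0.83, 0.0], [0.001, 0.0, -1.0]]
ft_force: [-2.5, 2.6, 1.6]
finger_gap: 0.008
grasp_force: 100.9
```

```bash
python3 -c "
from h import *
st()"
```

```text
t 30.13 pos [ 0.4975 -0.4084  0.1899] yaw_y 56.1 z [-0.  0. -1.] F [-2.5  2.6  1.6] T [ 0.53  0.54 -0.05] gap 0.0080 gf 100.94546914100647 q [ 14.  45.  32.  98. -31.  46. 117.]
```

arm_command([
  {"linear":[0,0,0.001],"twist":0},
  {"linear":[0,0,0.001],"twist":0},
])

```text
time: 30.3
position: [0.4975, -0.4084, 0.1899]
eef_rot: [[-0.83, 0.558, -0.0], [0.558, 0.83, 0.001], [0.0, 0.0, -1.0]]
ft_force: [-5.7, 7.3, 14.8]
finger_gap: 0.0079
grasp_force: 102.9
```

arm_command([
  {"linear":[0,0,0],"twist":0},
  {"linear":[0,0,0],"twist":0},
  {"linear":[0,0,0],"twist":0},
  {"linear":[0,0,0],"twist":0},
  {"linear":[0,0,-0.05],"twist":0},
  {"linear":[0,0,-0.1],"twist":0},
  {"linear":[0,0,-0.15],"twist":0},
  {"linear":[0,0,-0.2],"twist":0},
  {"linear":[0,0,-0.23],"twist":0},
], fingers=1)

```text
time: 31.05
position: [0.4977, -0.4089, 0.366]
eef_rot: [[-0.83, 0.558, 0.003], [0.558, 0.83, -0.002], [-0.004, -0.0, -1.0]]
ft_force: [0.2, 0.5, -0.1]
finger_gap: 0.0857
grasp_force: 0.0
```

```bash
python3 -c "
from h import *
go(.467,.258,.36,86)"
```

```text
t 31.05 pos [ 0.4977 -0.4089  0.366 ] yaw_y 56.1 z [ 0.003 -0.002 -1.   ] F [ 0.2  0.5 -0.1] T [-0.    0.01  0.02] gap 0.0857 gf 0.0 q [  9.  33.  39.  93. -23.  62. 111.]
linear [0.5299, 0.7152, 0.0058] twist -0.1661 rows>=17
```

arm_command([
  {"linear":[0.2,0.27,0],"twist":-0.038},
  {"linear":[0.27,0.31,0],"twist":-0.076},
  {"linear":[0.27,0.31,0],"twist":-0.114},
  {"linear":[0.27,0.31,0],"twist":-0.152},
  {"linear":[0.27,0.31,0],"twist":-0.166},
  {"linear":[0.27,0.31,0],"twist":-0.166},
  {"linear":[0.27,0.31,0],"twist":-0.166},
  {"linear":[0.27,0.31,0],"twist":-0.166},
  {"linear":[0.27,0.31,0],"twist":-0.166},
  {"linear":[0.27,0.31,0],"twist":-0.166},
])

```text
time: 31.88
position: [0.4593, -0.1018, 0.3622]
eef_rot: [[-0.998, 0.068, 0.001], [0.068, 0.998, 0.0], [-0.001, 0.0, -1.0]]
ft_force: [0.3, -0.5, -0.2]
finger_gap: 0.0851
grasp_force: 0.0
```

```bash
cat > cases.py <<'E'
from h import *
import sys
s,p,R=st()
Y=np.radians([-25,0,25]); tag=sys.argv[1]
off={"top":np.array([.0045,.0025]),"side":np.array([.0004,-.0016])}
Ps={}
for n in("top","side"):
    D=[]
    for _ in range(3): im,d=optics.grab_frame(n); D.append(np.where(d==0,np.nan,d))
    cv2.imwrite(f"pics/{n}{tag}.png",im); Ps[n]=cloud(n,np.nan_to_num(np.nanmedian(D,0)).astype(np.float32)); np.save(f"P{n}{tag}.npy",Ps[n])
for nm,x0 in [("orange",[.466,.259,0]),("blue",[.474,.39,0]),("green",[.611,.384,0]),("base",[.6,.223,0])]:
    if len(sys.argv)>2 and nm not in sys.argv[2:]: continue
    for n in Ps:
        try:
            v,f,ms=dfind(CASE,{n:Ps[n]},x0,.008,.04,.062,Y); print(nm,n,(v[:2]+off[n]).round(4),np.degrees(v[2]).round(1),"cost %.3f"%f,int(ms[n].sum()))
        except Exception as e: print(nm,n,e)
E
python3 cases.py 11; python3 -c "
from h import *
a=cv2.imread('pics/top11.png'); b=cv2.imread('pics/side11.png')
c=np.zeros((560,800,3),np.uint8); c[:280,:400]=cv2.resize(a[140:300,100:330],(400,280)); c[:280,400:]=cv2.resize(a[180:300,330:500],(400,280)); c[280:,:400]=cv2.resize(b[100:270,200:400],(400,280))[:280]; c[280:,400:]=cv2.resize(b[230:400,200:400],(400,280)); cv2.imwrite('pics/h11.png',c)"
```

```text
t 31.88 pos [ 0.4593 -0.1018  0.3622] yaw_y 86.1 z [ 0.001  0.    -1.   ] F [ 0.3 -0.5 -0.2] T [-0.07  0.04  0.03] gap 0.0851 gf 0.0 q [-20.  12.  32. 117.  -8.  53. 103.]
orange top [0.436  0.2558] 101.1 cost 0.420 358
orange side [0.431  0.2425] 84.9 cost 0.339 391
blue top [0.4753 0.3883] 0.8 cost 0.062 600
blue side [0.4751 0.3885] 0.6 cost 0.037 754
green top [0.6111 0.3845] -10.7 cost 0.045 606
green side [0.6119 0.3829] -10.6 cost 0.057 721
base top [0.6006 0.2235] -12.8 cost 0.044 587
base side [0.6012 0.2235] -12.6 cost 0.053 597
```

View pics/h11.png

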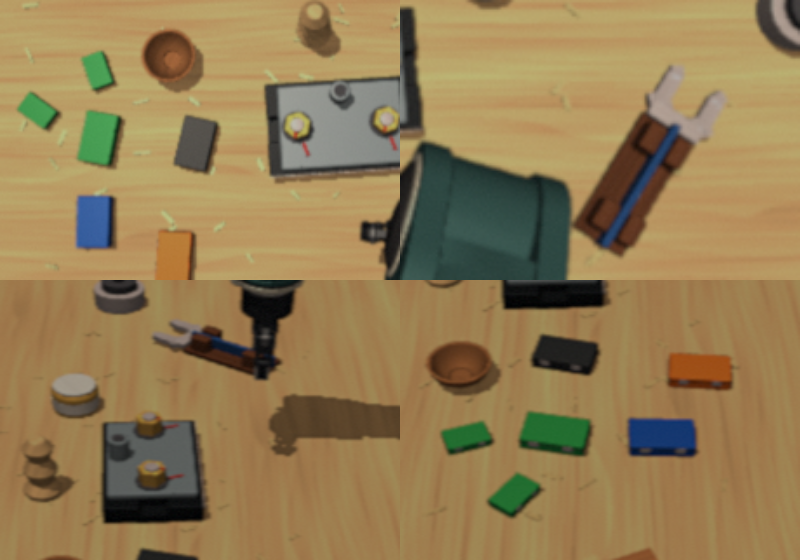

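Run:
```python
from h import *
Y=np.radians([-25,0,25]); off={"top":np.array([.0045,.0025]),"side":np.array([.0004,-.0016])}
for n in off:
    P=np.load(f"P{n}11.npy"); v,f,ms=dfind(CASE,{n:P},[.433,.25,0],.008,.04,.075,Y); print(n,(v[:2]+off[n]).round(4),np.degrees(v[2]).round(1),"cost %.3f"%f,ms[n].sum())
s,p,R=st()
```

```text
top [0.4164 0.2579] -3.1 cost 0.036 631.0
side [0.4167 0.2568] -3.8 cost 0.040 632.0
t 32.18 pos [ 0.4592 -0.1033  0.3618] yaw_y 85.9 z [-0. -0. -1.] F [-0.1 -0.1 -0.3] T [-0.02  0.    0.08] gap 0.0854 gf 0.0 q [-20.  12.  32. 117.  -8.  53. 103.]
```

```bash
python3 -c "
from h import *
go(.4166,.2574,.25,86.5)"
```

```text
t 32.18 pos [ 0.4592 -0.1033  0.3618] yaw_y 85.9 z [-0. -0. -1.] F [-0.1 -0.1 -0.3] T [-0.02  0.    0.08] gap 0.0854 gf 0.0 q [-20.  12.  32. 117.  -8.  53. 103.]
linear [0.091, 0.4758, 0.1489] twist -0.0033 rows>=10
```

arm_command([
  {"linear":[0.091,0.476,0],"twist":-0.003},
  {"linear":[0.091,0.476,0],"twist":-0.003},
  {"linear":[0.091,0.476,0],"twist":-0.003},
  {"linear":[0.091,0.476,0],"twist":-0.003},
  {"linear":[0.091,0.476,0],"twist":-0.003},
  {"linear":[0.091,0.476,0.05],"twist":-0.003},
  {"linear":[0.091,0.476,0.1],"twist":-0.003},
  {"linear":[0.091,0.476,0.149],"twist":-0.003},
  {"linear":[0.091,0.476,0.149],"twist":-0.003},
  {"linear":[0.091,0.476,0.149],"twist":-0.003},
])

```text
time: 33.02
position: [0.4153, 0.2603, 0.2478]
eef_rot: [[-0.998, 0.06, -0.001], [0.06, 0.998, -0.0], [0.001, -0.001, -1.0]]
ft_force: [1.2, 0.9, -1.0]
finger_gap: 0.0855
grasp_force: 0.0
```

```bash
python3 -c "
from h import *
go(.4166,.2574,.17,86.5)"
```

```text
t 33.02 pos [0.4153 0.2603 0.2478] yaw_y 86.6 z [-0.001 -0.    -1.   ] F [ 1.2  0.9 -1. ] T [-0.02 -0.03  0.04] gap 0.0855 gf 0.0 q [-49.  24.  16. 119. -10.  39.  60.]
linear [-0.002, -0.0037, 0.1037] twist 0.0005 rows>=2
```

arm_command([
  {"linear":[0,0,0.04],"twist":0},
  {"linear":[0,0,0.08],"twist":0},
  {"linear":[0,0,0.1065],"twist":0},
  {"linear":[0,0,0.1065],"twist":0},
  {"linear":[0,0,0.1065],"twist":0},
])

```text
time: 33.43
position: [0.4163, 0.2578, 0.1699]
eef_rot: [[-0.998, 0.062, -0.001], [0.062, 0.998, -0.002], [0.001, -0.002, -1.0]]
ft_force: [0.6, 0.0, 1.3]
finger_gap: 0.0854
grasp_force: 0.0
```

arm_command([
  {"linear":[0,0,0],"twist":0},
  {"linear":[0,0,0],"twist":0},
  {"linear":[0,0,0],"twist":0},
  {"linear":[0,0,0],"twist":0},
  {"linear":[0,0,0],"twist":0},
  {"linear":[0,0,0],"twist":0},
], fingers=-1, grip_force=40)

```text
time: 33.93
position: [0.4165, 0.2586, 0.1717]
eef_rot: [[-0.998, 0.06, 0.002], [0.06, 0.998, 0.001], [-0.002, 0.001, -1.0]]
ft_force: [-1.3, -1.7, 11.5]
finger_gap: 0.0534
grasp_force: 40.2
```

```bash
python3 -c "
from h import *
go(.6009,.2235,.30,77.3)"
```

```text
t 33.93 pos [0.4165 0.2586 0.1717] yaw_y 86.5 z [ 0.002  0.001 -1.   ] F [-1.3 -1.7 11.5] T [-0.49  0.31  0.04] gap 0.0534 gf 40.18432974815369 q [-46.  32.  13. 120. -14.  29.  64.]
linear [-0.2485, -0.0316, -0.1707] twist 0.0513 rows>=6
```

arm_command([
  {"linear":[0,0,-0.05],"twist":0},
  {"linear":[0,0,-0.1],"twist":0},
  {"linear":[-0.05,-0.006,-0.15],"twist":0.02},
  {"linear":[-0.1,-0.013,-0.17],"twist":0.04},
  {"linear":[-0.15,-0.02,-0.17],"twist":0.051},
  {"linear":[-0.2,-0.026,-0.17],"twist":0.051},
  {"linear":[-0.2485,-0.0316,-0.17],"twist":0.051},
  {"linear":[-0.2485,-0.0316,-0.17],"twist":0.051},
  {"linear":[-0.2485,-0.0316,-0.17],"twist":0.051},
  {"linear":[-0.2485,-0.0316,-0.17],"twist":0.051},
])

```text
time: 34.77
position: [0.6002, 0.2235, 0.298]
eef_rot: [[-0.976, 0.219, -0.0], [0.219, 0.976, 0.0], [0.0, -0.0, -1.0]]
ft_force: [-0.3, -0.2, -3.0]
finger_gap: 0.0536
grasp_force: 45.4
```

```bash
cat > held.py <<'E'
from h import *
# held case pose relative to tool, from cameras; args: yaw guess
s,p,R=st(); off={"top":np.array([.0045,.0025]),"side":np.array([.0004,-.0016])}
th=np.arctan2(R[1,1],R[0,1])-np.pi/2
for n in("side","top"):
    D=[]
    for _ in range(2): im,d=optics.grab_frame(n); D.append(np.where(d==0,np.nan,d))
    P=cloud(n,np.nan_to_num(np.nanmean(D,0)).astype(np.float32)).reshape(-1,3)
    ux=np.array([np.cos(th),np.sin(th)]); q=P[:,:2]+off[n]-p[:2]; a=q@ux; b=q@[-ux[1],ux[0]]; z=P[:,2]
    m=(z>p[2]-.17)&(z<p[2]-.135)&(abs(a)<.06)&(abs(b)<.045)
    print(n,m.sum(),"along",np.percentile(a[m],[1,3,97,99]).round(4) if m.sum()>20 else "","lat",np.percentile(b[m],[2,98]).round(4) if m.sum()>20 else "","z",np.percentile(z[m],[2,98]).round(4) if m.sum()>20 else "")
E
python3 held.py; python3 -c "
from h import *
go(.6009,.2235,.20,77.3)"
```

```text
t 34.77 pos [0.6002 0.2235 0.298 ] yaw_y 77.4 z [-0.  0. -1.] F [-0.3 -0.2 -3. ] T [ 0.06 -0.    0.05] gap 0.0536 gf 45.36344289779663 q [-38.  33.  20.  96. -14.  53.  65.]
side 484 along [-0.0415 -0.0411  0.0395  0.0414] lat [-0.0255  0.0395] z [0.1307 0.1571]
top 44 along [-0.0149 -0.0139  0.0403  0.0407] lat [-0.0261 -0.0175] z [0.1315 0.1572]
t 34.97 pos [0.5999 0.2241 0.2982] yaw_y 77.4 z [ 0.  0. -1.] F [-0.3 -0.6 -2.1] T [ 0.    0.02 -0.01] gap 0.0534 gf 45.36290466785431 q [-38.  33.  20.  96. -14.  53.  65.]
linear [-0.0015, -0.0006, 0.131] twist 0.0007 rows>=3held.py:8: RuntimeWarning: Mean of empty slice
  P=cloud(n,np.nan_to_num(np.nanmean(D,0)).astype(np.float32)).reshape(-1,3)
```

arm_command([
  {"linear":[-0.0014,-0.0005,0.04],"twist":0},
  {"linear":[-0.0014,-0.0005,0.08],"twist":0},
  {"linear":[-0.0014,-0.0005,0.11],"twist":0},
  {"linear":[-0.0014,-0.0005,0.123],"twist":0},
  {"linear":[-0.0014,-0.0005,0.1305],"twist":0},
  {"linear":[-0.0014,-0.0005,0.1305],"twist":0},
  {"linear":[-0.0014,-0.0005,0.1305],"twist":0},
])

```text
time: 35.55
position: [0.6019, 0.2232, 0.2011]
eef_rot: [[-0.976, 0.219, 0.001], [0.219, 0.976, 0.001], [-0.001, 0.001, -1.0]]
ft_force: [-0.2, 0.7, -3.2]
finger_gap: 0.0533
grasp_force: 46.2
```

```bash
python3 -c "
from h import *
st()"
```

```text
t 35.55 pos [0.6019 0.2232 0.2011] yaw_y 77.4 z [ 0.001  0.001 -1.   ] F [-0.2  0.7 -3.2] T [0.03 0.03 0.05] gap 0.0533 gf 46.187172532081604 q [-36.  41.  18.  98. -16.  44.  67.]
```

arm_command([
  {"linear":[0.0012,0,0],"twist":0},
  {"linear":[0.0012,0,0.002],"twist":0},
  {"linear":[0.0012,0,0.002],"twist":0},
])

```text
time: 35.8
position: [0.6009, 0.2234, 0.1993]
eef_rot: [[-0.976, 0.219, 0.001], [0.219, 0.976, 0.001], [-0.001, 0.001, -1.0]]
ft_force: [-1.6, 0.3, 3.3]
finger_gap: 0.0535
grasp_force: 46.8
```

arm_command([
  {"linear":[0,0,0],"twist":0},
  {"linear":[0,0,0],"twist":0},
  {"linear":[0,0,0],"twist":0},
  {"linear":[0,0,0],"twist":0},
  {"linear":[0,0,-0.05],"twist":0},
  {"linear":[0,0,-0.1],"twist":0},
  {"linear":[0,0,-0.15],"twist":0},
  {"linear":[0,0,-0.18],"twist":0},
], fingers=1)

```text
time: 36.47
position: [0.6012, 0.223, 0.3373]
eef_rot: [[-0.976, 0.219, 0.003], [0.219, 0.976, 0.001], [-0.003, 0.002, -1.0]]
ft_force: [0.4, -0.0, 1.6]
finger_gap: 0.0853
grasp_force: 0.0
```

```bash
python3 -c "
from h import *
go(.4752,.3884,.30,90.7)"
```

```text
t 36.47 pos [0.6012 0.223  0.3373] yaw_y 77.3 z [ 0.003  0.001 -1.   ] F [ 0.4 -0.   1.6] T [ 0.02 -0.06 -0.01] gap 0.0853 gf 0.0 q [-38.  31.  21.  94. -13.  57.  64.]
linear [0.2124, 0.1783, 0.0495] twist -0.0743 rows>=6
```

```bash
python3 cases.py 12 blue green
```

```text
t 36.47 pos [0.6012 0.223  0.3373] yaw_y 77.3 z [ 0.003  0.001 -1.   ] F [ 0.4 -0.   1.6] T [ 0.02 -0.06 -0.01] gap 0.0853 gf 0.0 q [-38.  31.  21.  94. -13.  57.  64.]
blue top attempt to get argmax of an empty sequence
blue side [0.4752 0.3886] 0.6 cost 0.042 749
green top attempt to get argmax of an empty sequence
green side [0.6121 0.3832] -9.7 cost 0.050 728
```

arm_command([
  {"linear":[0.05,0.04,0.0],"twist":-0.03},
  {"linear":[0.1,0.08,0.0],"twist":-0.06},
  {"linear":[0.15,0.12,0.02],"twist":-0.074},
  {"linear":[0.2,0.165,0.049],"twist":-0.074},
  {"linear":[0.212,0.178,0.049],"twist":-0.074},
  {"linear":[0.212,0.178,0.049],"twist":-0.074},
  {"linear":[0.212,0.178,0.049],"twist":-0.074},
  {"linear":[0.212,0.178,0.049],"twist":-0.074},
])

```text
time: 37.43
position: [0.4746, 0.3881, 0.2956]
eef_rot: [[-1.0, -0.012, -0.001], [-0.012, 1.0, -0.002], [0.001, -0.002, -1.0]]
ft_force: [-0.0, 0.5, 0.0]
finger_gap: 0.0851
grasp_force: 0.0
```

```bash
python3 -c "
from h import *
go(.4752,.3884,.17,90.7)"
```

```text
t 37.43 pos [0.4746 0.3881 0.2956] yaw_y 90.7 z [-0.001 -0.002 -1.   ] F [-0.   0.5  0. ] T [-0.02  0.   -0.02] gap 0.0851 gf 0.0 q [-54.  30.  15. 100. -10.  51.  57.]
linear [-0.001, 0.0007, 0.1674] twist 0.0001 rows>=4
```

arm_command([
  {"linear":[-0.001,0.0005,0.05],"twist":0},
  {"linear":[-0.001,0.0005,0.1],"twist":0},
  {"linear":[-0.001,0.0005,0.14],"twist":0},
  {"linear":[-0.001,0.0005,0.167],"twist":0},
  {"linear":[-0.001,0.0005,0.167],"twist":0},
  {"linear":[-0.001,0.0005,0.167],"twist":0},
])

```text
time: 37.93
position: [0.4763, 0.3873, 0.171]
eef_rot: [[-1.0, -0.01, -0.001], [-0.01, 1.0, -0.002], [0.001, -0.002, -1.0]]
ft_force: [-0.2, 0.2, 1.1]
finger_gap: 0.0854
grasp_force: 0.0
```

arm_command([
  {"linear":[0,0,0],"twist":0},
  {"linear":[0,0,0],"twist":0},
  {"linear":[0,0,0],"twist":0},
  {"linear":[0,0,0],"twist":0},
  {"linear":[0,0,0],"twist":0},
  {"linear":[0,0,0],"twist":0},
], fingers=-1, grip_force=40)

```text
time: 38.43
position: [0.4761, 0.3888, 0.1732]
eef_rot: [[-1.0, -0.012, 0.002], [-0.012, 1.0, 0.002], [-0.002, 0.001, -1.0]]
ft_force: [-1.7, -2.1, 9.6]
finger_gap: 0.0535
grasp_force: 40.9
```

```bash
python3 -c "
from h import *
go(.6009,.2235,.30,77.3)"
```

```text
t 38.43 pos [0.4761 0.3888 0.1732] yaw_y 90.7 z [ 0.002  0.002 -1.   ] F [-1.7 -2.1  9.6] T [-0.46  0.23 -0.11] gap 0.0535 gf 40.87005257606506 q [-52.  40.  13. 102. -13.  39.  59.]
linear [-0.1641, -0.222, -0.1692] twist 0.0742 rows>=6
```

arm_command([
  {"linear":[0,0,-0.05],"twist":0},
  {"linear":[0,0,-0.1],"twist":0},
  {"linear":[-0.03,-0.04,-0.15],"twist":0.03},
  {"linear":[-0.06,-0.08,-0.169],"twist":0.06},
  {"linear":[-0.09,-0.12,-0.169],"twist":0.074},
  {"linear":[-0.12,-0.16,-0.169],"twist":0.074},
  {"linear":[-0.15,-0.2,-0.169],"twist":0.074},
  {"linear":[-0.164,-0.222,-0.169],"twist":0.074},
  {"linear":[-0.164,-0.222,-0.169],"twist":0.074},
  {"linear":[-0.164,-0.222,-0.169],"twist":0.074},
])

```text
time: 39.27
position: [0.601, 0.2222, 0.2988]
eef_rot: [[-0.975, 0.221, 0.001], [0.221, 0.975, 0.0], [-0.001, 0.0, -1.0]]
ft_force: [-0.9, 0.3, -3.4]
finger_gap: 0.0534
grasp_force: 45.4
```

```bash
python3 held.py 2>/dev/null
python3 - <<'E'
from h import *
s,p,R=st(); off={"top":np.array([.0045,.0025]),"side":np.array([.0004,-.0016])}
n="side"; im,d=optics.grab_frame(n); P=cloud(n,d)
v,f,ms=dfind(CASE,{n:P},[.6009,.2235,-.22],.034,.075,.062,pz=.028); print("orange on base",(v[:2]+off[n]).round(4),np.degrees(v[2]).round(1),f,ms[n].sum())
v,f,ms=dfind([CASE[0]*[1,1,2]],{n:P},[.6009,.2235,-.22],.008,.075,.062); print("pair",(v[:2]+off[n]).round(4),np.degrees(v[2]).round(1),f,ms[n].sum())
go(.6009,.2235,.229,77.3)
E
```

```text
t 39.27 pos [0.601  0.2222 0.2988] yaw_y 77.2 z [ 0.001  0.    -1.   ] F [-0.9  0.3 -3.4] T [ 0.07 -0.02  0.03] gap 0.0534 gf 45.37919104099274 q [-38.  33.  20.  96. -14.  54.  65.]
side 468 along [-0.0425 -0.042   0.0386  0.0406] lat [-0.025   0.0412] z [0.1309 0.1573]
top 43 along [-0.02   -0.0179  0.0388  0.0391] lat [-0.0249 -0.0161] z [0.1315 0.1551]
t 39.47 pos [0.5999 0.2248 0.2984] yaw_y 77.5 z [-0.     0.001 -1.   ] F [-0.3 -0.3 -3.2] T [0.01 0.   0.01] gap 0.0530 gf 45.38029968738556 q [-38.  33.  20.  96. -14.  54.  65.]
orange on base [0.6017 0.2238] -13.1 0.05672663722004778 621.0
pair [0.6015 0.2235] -12.4 0.04621865962243521 823.0
t 39.52 pos [0.5999 0.2247 0.2983] yaw_y 77.5 z [-0.  0. -1.] F [-0.1  0.1 -3.7] T [ 0.01 -0.01 -0.  ] gap 0.0534 gf 45.37986695766449 q [-38.  33.  20.  96. -14.  54.  65.]
linear [-0.0016, -0.0013, 0.0924] twist 0.0009 rows>=2
```

arm_command([
  {"linear":[-0.0028,-0.0013,0.03],"twist":0.001},
  {"linear":[-0.0028,-0.0013,0.06],"twist":0.001},
  {"linear":[-0.0028,-0.0013,0.08],"twist":0.001},
  {"linear":[-0.0028,-0.0013,0.0895],"twist":0.001},
  {"linear":[-0.0028,-0.0013,0.0895],"twist":0.001},
  {"linear":[-0.0028,-0.0013,0.0895],"twist":0.001},
])

```text
time: 40.02
position: [0.6023, 0.2226, 0.2313]
eef_rot: [[-0.975, 0.221, 0.0], [0.221, 0.975, -0.0], [-0.0, -0.0, -1.0]]
ft_force: [0.4, -0.6, -3.3]
finger_gap: 0.0531
grasp_force: 45.5
```

```bash
python3 -c "
from h import *
go(.6019,.2233,.229,77.3)"
```

```text
t 40.02 pos [0.6023 0.2226 0.2313] yaw_y 77.2 z [ 0. -0. -1.] F [ 0.4 -0.6 -3.3] T [ 0.05 -0.02  0.02] gap 0.0531 gf 45.54954171180725 q [-36.  38.  18.  97. -16.  47.  66.]
linear [0.0007, 0.0008, 0.003] twist -0.0005 rows>=1
```

arm_command([
  {"linear":[0.0006,0.0008,0.001],"twist":0},
  {"linear":[0.0006,0.0008,0.003],"twist":0},
  {"linear":[0.0006,0.0008,0.003],"twist":0},
])

```text
time: 40.27
position: [0.602, 0.223, 0.229]
eef_rot: [[-0.975, 0.222, 0.0], [0.222, 0.975, 0.0], [-0.0, 0.0, -1.0]]
ft_force: [0.8, -0.5, -2.4]
finger_gap: 0.0532
grasp_force: 45.5
```

arm_command([
  {"linear":[0,0,0],"twist":0},
  {"linear":[0,0,0],"twist":0},
  {"linear":[0,0,0],"twist":0},
  {"linear":[0,0,0],"twist":0},
  {"linear":[0,0,-0.05],"twist":0},
  {"linear":[0,0,-0.1],"twist":0},
  {"linear":[0,0,-0.14],"twist":0},
  {"linear":[0,0,-0.14],"twist":0},
], fingers=1)

```text
time: 40.93
position: [0.6034, 0.2228, 0.3403]
eef_rot: [[-0.975, 0.222, 0.008], [0.222, 0.975, 0.003], [-0.007, 0.005, -1.0]]
ft_force: [0.6, -0.9, 0.0]
finger_gap: 0.0856
grasp_force: 0.0
```

```bash
python3 cases.py 13 green; python3 -c "
from h import *
go(.6117,.3835,.30,79.5)"
```

```text
t 40.93 pos [0.6034 0.2228 0.3403] yaw_y 77.2 z [ 0.008  0.003 -1.   ] F [ 0.6 -0.9  0. ] T [-0.01 -0.03 -0.06] gap 0.0856 gf 0.0 q [-38.  31.  21.  94. -13.  57.  64.]
green top attempt to get argmax of an empty sequence
green side [0.612  0.3831] -9.7 cost 0.055 723
t 41.23 pos [0.6018 0.2228 0.3327] yaw_y 77.2 z [-0.001 -0.001 -1.   ] F [ 1.  -0.4  0. ] T [-0.    0.   -0.01] gap 0.0856 gf 0.0 q [-38.  31.  21.  94. -13.  57.  64.]
linear [0.0347, 0.212, 0.0434] twist -0.0129 rows>=4
```

arm_command([
  {"linear":[0.008,0.05,0],"twist":-0.013},
  {"linear":[0.016,0.1,0],"twist":-0.013},
  {"linear":[0.025,0.15,0],"twist":-0.013},
  {"linear":[0.0345,0.212,0.043],"twist":-0.013},
  {"linear":[0.0345,0.212,0.043],"twist":-0.013},
  {"linear":[0.0345,0.212,0.043],"twist":-0.013},
  {"linear":[0.0345,0.212,0.043],"twist":-0.013},
  {"linear":[0.0345,0.212,0.043],"twist":-0.013},
])

```text
time: 41.9
position: [0.6125, 0.3823, 0.3013]
eef_rot: [[-0.983, 0.183, -0.0], [0.183, 0.983, -0.001], [-0.0, -0.001, -1.0]]
ft_force: [0.0, -0.7, 0.7]
finger_gap: 0.0855
grasp_force: 0.0
```

```bash
python3 -c "
from h import *
go(.6117,.3835,.17,79.6)"
```

```text
t 41.90 pos [0.6125 0.3823 0.3013] yaw_y 79.4 z [-0.    -0.001 -1.   ] F [ 0.  -0.7  0.7] T [-0.04 -0.02  0.02] gap 0.0855 gf 0.0 q [-46.  41.  18.  82. -14.  60.  55.]
linear [0.0014, 0.0016, 0.1751] twist -0.0009 rows>=4
```

arm_command([
  {"linear":[0.0008,0.0008,0.05],"twist":0},
  {"linear":[0.0008,0.0008,0.1],"twist":0},
  {"linear":[0.0008,0.0008,0.15],"twist":0},
  {"linear":[0.0008,0.0008,0.174],"twist":0},
  {"linear":[0.0008,0.0008,0.174],"twist":0},
  {"linear":[0.0008,0.0008,0.174],"twist":0},
])

```text
time: 42.4
position: [0.6122, 0.3831, 0.1716]
eef_rot: [[-0.983, 0.183, 0.0], [0.183, 0.983, -0.001], [-0.0, -0.001, -1.0]]
ft_force: [0.2, 0.3, 0.2]
finger_gap: 0.0853
grasp_force: 0.0
```

arm_command([
  {"linear":[0,0,0],"twist":0},
  {"linear":[0,0,0],"twist":0},
  {"linear":[0,0,0],"twist":0},
  {"linear":[0,0,0],"twist":0},
  {"linear":[0,0,0],"twist":0},
  {"linear":[0,0,0],"twist":0},
], fingers=-1, grip_force=40)

```text
time: 42.9
position: [0.6123, 0.3844, 0.1733]
eef_rot: [[-0.983, 0.182, 0.002], [0.182, 0.983, 0.001], [-0.002, 0.002, -1.0]]
ft_force: [-2.0, -1.8, 9.7]
finger_gap: 0.0532
grasp_force: 41.4
```

```bash
python3 -c "
from h import *
go(.6009,.2235,.32,77.3)"
```

```text
t 42.90 pos [0.6123 0.3844 0.1733] yaw_y 79.5 z [ 0.002  0.001 -1.   ] F [-2.  -1.8  9.7] T [-0.44  0.43 -0.02] gap 0.0532 gf 41.408098340034485 q [-45.  49.  16.  84. -16.  48.  56.]
linear [-0.0245, -0.2133, -0.1959] twist 0.0123 rows>=6
```

arm_command([
  {"linear":[0,0,-0.05],"twist":0},
  {"linear":[0,0,-0.1],"twist":0},
  {"linear":[0,0,-0.15],"twist":0},
  {"linear":[-0.005,-0.045,-0.195],"twist":0.012},
  {"linear":[-0.011,-0.09,-0.195],"twist":0.012},
  {"linear":[-0.017,-0.14,-0.195],"twist":0.012},
  {"linear":[-0.0245,-0.19,-0.195],"twist":0.012},
  {"linear":[-0.0245,-0.213,-0.195],"twist":0.012},
  {"linear":[-0.0245,-0.213,-0.195],"twist":0.012},
  {"linear":[-0.0245,-0.213,-0.195],"twist":0.012},
])

```text
time: 43.73
position: [0.6007, 0.2227, 0.3183]
eef_rot: [[-0.975, 0.221, 0.001], [0.221, 0.975, 0.001], [-0.001, 0.001, -1.0]]
ft_force: [0.9, 1.9, -3.1]
finger_gap: 0.0532
grasp_force: 45.6
```

```bash
python3 held.py 2>/dev/null
python3 - <<'E'
from h import *
off={"top":np.array([.0045,.0025]),"side":np.array([.0004,-.0016])}
n="side"; im,d=optics.grab_frame(n); P=cloud(n,d)
v,f,ms=dfind(CASE,{n:P},[.6009,.2235,-.22],.062,.1,.062,pz=.056); print("blue on top",(v[:2]+off[n]).round(4),np.degrees(v[2]).round(1),f,ms[n].sum())
v,f,ms=dfind([CASE[0]*[1,1,3]],{n:P},[.6009,.2235,-.22],.008,.1,.062); print("trio",(v[:2]+off[n]).round(4),np.degrees(v[2]).round(1),f,ms[n].sum())
go(.6012,.2234,.259,77.3)
E
```

```text
t 43.73 pos [0.6007 0.2227 0.3183] yaw_y 77.2 z [ 0.001  0.001 -1.   ] F [ 0.9  1.9 -3.1] T [ 0.06 -0.02  0.02] gap 0.0532 gf 45.57727932929993 q [-38.  32.  21.  95. -13.  55.  64.]
side 482 along [-0.0424 -0.042   0.0395  0.041 ] lat [-0.0245  0.0407] z [0.1505 0.1757]
top 49 along [-0.0204 -0.0181  0.0396  0.04  ] lat [-0.0245 -0.0148] z [0.1512 0.1744]
blue on top [0.6016 0.2235] -13.5 0.06979107318018696 623.0
trio [0.6015 0.2233] -11.3 0.0466432904928199 1055.0
t 43.98 pos [0.6005 0.2249 0.3172] yaw_y 77.4 z [-0.  0. -1.] F [ 0.7 -0.3 -3.3] T [ 0.    0.02 -0.02] gap 0.0531 gf 45.57803392410278 q [-38.  32.  20.  95. -13.  55.  64.]
linear [-0.0014, -0.0018, 0.0776] twist 0.0008 rows>=2
```

arm_command([
  {"linear":[-0.002,-0.0017,0.03],"twist":0.001},
  {"linear":[-0.002,-0.0017,0.055],"twist":0.001},
  {"linear":[-0.002,-0.0017,0.07],"twist":0.001},
  {"linear":[-0.002,-0.0017,0.077],"twist":0.001},
  {"linear":[-0.002,-0.0017,0.077],"twist":0.001},
  {"linear":[-0.002,-0.0017,0.077],"twist":0.001},
])

```text
time: 44.48
position: [0.602, 0.2226, 0.26]
eef_rot: [[-0.975, 0.222, 0.0], [0.222, 0.975, 0.0], [-0.0, 0.0, -1.0]]
ft_force: [1.4, 0.2, -1.9]
finger_gap: 0.0533
grasp_force: 45.6
```

```bash
python3 -c "
from h import *
go(.6018,.2233,.257,77.3)"
```

```text
t 44.48 pos [0.602  0.2226 0.26  ] yaw_y 77.2 z [ 0.  0. -1.] F [ 1.4  0.2 -1.9] T [ 0.02  0.   -0.02] gap 0.0533 gf 45.57273745536804 q [-37.  36.  19.  97. -15.  50.  66.]
linear [0.0005, 0.0009, 0.0041] twist -0.0006 rows>=1
```

arm_command([
  {"linear":[0.0004,0.0009,0.002],"twist":-0.0005},
  {"linear":[0.0004,0.0009,0.004],"twist":-0.0005},
  {"linear":[0.0004,0.0009,0.004],"twist":-0.0005},
])

```text
time: 44.73
position: [0.6019, 0.2232, 0.2573]
eef_rot: [[-0.975, 0.22, 0.001], [0.22, 0.975, 0.001], [-0.001, 0.001, -1.0]]
ft_force: [0.2, 1.2, 0.5]
finger_gap: 0.0533
grasp_force: 45.9
```

arm_command([
  {"linear":[0,0,0],"twist":0},
  {"linear":[0,0,0],"twist":0},
  {"linear":[0,0,0],"twist":0},
  {"linear":[0,0,0],"twist":0},
  {"linear":[0,0,-0.05],"twist":0},
  {"linear":[0,0,-0.1],"twist":0},
  {"linear":[0,0,-0.15],"twist":0},
  {"linear":[0.1,0,-0.16],"twist":0},
  {"linear":[0.25,0,-0.16],"twist":0},
  {"linear":[0.25,0,-0.16],"twist":0},
], fingers=1)

```text
time: 45.57
position: [0.4785, 0.2503, 0.3755]
eef_rot: [[-0.975, 0.221, 0.001], [0.221, 0.975, 0.001], [-0.001, 0.001, -1.0]]
ft_force: [0.2, 1.2, -0.1]
finger_gap: 0.0857
grasp_force: 0.0
```

arm_command([
  {"linear":[0.1,-0.05,0],"twist":0},
  {"linear":[0.1,-0.1,0],"twist":0},
  {"linear":[0.1,-0.15,0],"twist":0},
  {"linear":[0.1,-0.15,0],"twist":0},
  {"linear":[0.1,-0.15,0],"twist":0},
  {"linear":[0.1,-0.15,0],"twist":0},
])

```text
time: 46.07
position: [0.3818, 0.1568, 0.3756]
eef_rot: [[-0.975, 0.221, 0.001], [0.221, 0.975, 0.001], [-0.001, 0.001, -1.0]]
ft_force: [0.7, 0.8, -0.5]
finger_gap: 0.0852
grasp_force: 0.0
```

```bash
python3 mark.py
python3 - <<'E'
from h import *
off={"top":np.array([.0045,.0025]),"side":np.array([.0004,-.0016])}
im={}
for n in("side","top"):
    im[n],d=optics.grab_frame(n); P=cloud(n,d)
    for nm,z0,pz in(("orange",.034,.028),("blue",.062,.056),("green",.09,.084)):
        try:
            v,f,ms=dfind(CASE,{n:P},[.6015,.2235,-.22],z0,.13,.062,pz=pz)if nm=="green" else (None,)*3
            if v is not None: print(n,nm,(v[:2]+off[n]).round(4),np.degrees(v[2]).round(1),round(f,3),ms[n].sum())
        except Exception as e: print(n,nm,e)
    v,f,ms=dfind([CASE[0]*[1,1,4]],{n:P},[.6015,.2235,-.22],.008,.13,.062); print(n,"all",(v[:2]+off[n]).round(4),np.degrees(v[2]).round(1),round(f,3))
    th=np.radians(-33.8); ux=np.array([np.cos(th),np.sin(th)]); uy=np.array([-ux[1],ux[0]]); q=P[...,:2]+off[n]-[.4885,-.398]; a,b=q@ux,q@uy
    m=(abs(b)<.008)&(abs(a)<.08)&(abs(a)>.035); print(n,"rack handle z pct",np.nanpercentile(P[...,2][m],[10,50,95]).round(4))
a,b=im["top"],im["side"]
c=np.zeros((560,800,3),np.uint8); c[:280,:400]=cv2.resize(a[140:300,100:330],(400,280)); c[:280,400:]=cv2.resize(a[180:300,330:500],(400,280)); c[280:,:400]=cv2.resize(b[100:270,200:400],(400,280)); c[280:,400:]=cv2.resize(b[220:320,220:360],(400,280),interpolation=cv2.INTER_CUBIC); cv2.imwrite('pics/h14.png',c)
E
```

```text
t 46.07 pos [0.3818 0.1568 0.3756] yaw_y 77.2 z [ 0.001  0.001 -1.   ] F [ 0.7  0.8 -0.5] T [ 0.02  0.01 -0.03] gap 0.0852 gf 0.0 q [-49.   4.  24. 123.  -2.  53.  53.]
a [-0.01501388  0.00309685] 168.34530827216255 370.6
b [-0.01458197  0.0046522 ] 162.30535032595316 358.00000000000006
side green [0.6018 0.2236] -12.8 0.06 641.0
side all [0.6018 0.2242] -12.1 0.037
side rack handle z pct [0.0124 0.0358 0.0483]
top green [0.6009 0.2239] -12.6 0.041 682.0
top all [0.6007 0.2237] -13.1 0.034
top rack handle z pct [0.0267 0.0373 0.0453]
```

View pics/h14.png

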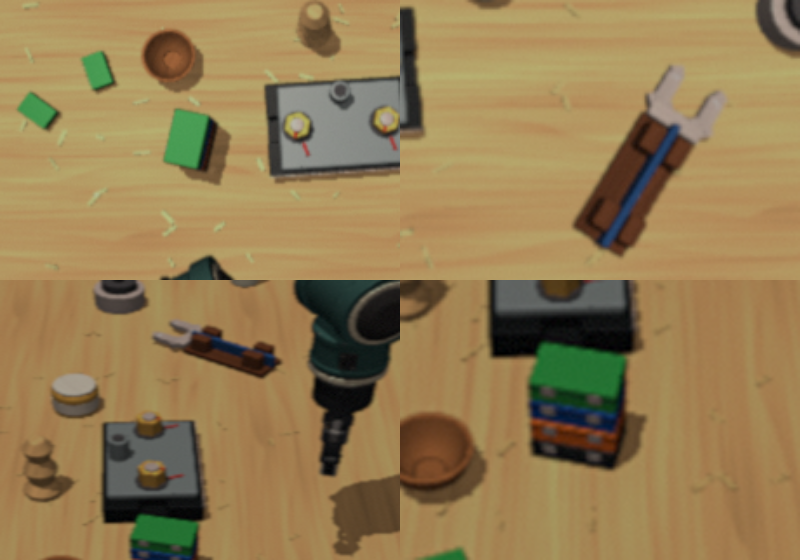

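```bash
python3 -c "
from plant import ctrl
print(ctrl.job_done())"
```

```text
the job is handed in; nothing more can be done
None
```

The job is handed in (no verdict came back): by the camera, both nuts were run finger-tight by hand, then nipped to about 0.56 rad (left) and the 0.6 rad stop (right); backing the wrench off first turned the right nut back about 18°, so it was re-tightened. The wrench is fully down in the rack, and orange, blue and the large green case are stacked squarely on the grey one.

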